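# Shim the seized foot of a laboratory balance until it stands firm

### The arm

A 6-joint arm with a two-finger parallel gripper is mounted at the origin on the work surface; the furniture and walls round the work are solid. World frame = base frame: x ahead of the robot, y to its left, z up, the work surface at z = 0. Lengths are in m, angles in rad, forces in N, time in s.
With the tool pointing down it reaches from about 0.275 to 0.725 m from the base axis. Payload 5.6 kg.
Tool frame: the origin (TCP) lies on the centre line of the jaws, within the pads' length; the fingertips stand r.nose_length ahead of it and the grasp point (between the pads) lies 5 mm behind it (r.nose_length is the distance from the TCP to the fingertips, in m); z points along the fingers, y is the line along which they close (so a half turn about z gives the same grasp; the last joint's range is limited). The gripper opens to 85 mm and grips with 20 to 120 N. Pads are 22 mm wide; open, the fingers measure 114 mm over their backs; the gripper's body (76 mm by 85 mm) begins 54 mm behind the grasp point. The pads swing forward as they close: fully open they stand 13 mm farther back than shut.
Start: joints at [-0.915, 0.255, 0.108, 0, -1.424, -0.285], TCP at [0.199, -0.513, 0.245] pointing down, gripper open.
Joint ranges: [-2.95, 2.95], [-1.21, 1.97], [-1.09, 1.5], [-2.87, 1.71], [-2.94, -0.07], [-3.05, 3.05]. Speed limits (rad/s): [2.57, 2.57, 3.14, 3.14, 3.14, 3.14].

### API

Orientations are given as a rotation vector (axis times angle).
In Python, from bench import r gives the robot as it stands.
- The arm moves only by the tool apply_moves, never from a script. Its argument "moves" is a list of rows, each an object of numbers: "tx", "ty", "tz": the shift along the tool's x, y, z in mm; "turn": the turn about the tool's z in rad. In form: [{"tx": .., "ty": .., "tz": .., "turn": ..}, ...]. A call has 1 to 12 rows; each row shifts and turns the commanded pose from where the row before left it, along the tool's axes as they then stand; what a row does not reach is not made up. A row lasts 1/10 s, in which the tool goes at most 50 mm and 8.59 degrees, less where a joint would pass 70% of its speed; a pose out of reach is approached as far as the arm can. A call with a gripper value outside its range is refused whole. "fingers" is the gripper command: -1 is fully open, 1 is shut, values between are in proportion, set as the call begins (left out, the last holds). The fingers move at their own pace and stop on an object; "squeeze" is the grip in N (left out, the last holds). Time passes only in rows, so rows that do not move let the fingers close. It gives the time, the measured TCP pose, the force, the opening and the grip force at its end, in the units of the state.
- r.observe(): the state, without advancing time (a new reading comes with each control period).
- r.capture(name): name is "scene" or "top"; returns a dict with "image" (420x560x3 uint8, red, green, blue), "depth" (420x560 float32, m along the optical axis (not along the pixel's ray), 0 where there is no reading), "mtx" (3x3 intrinsics, pixels), "R" (3x3) and "t" (3): a world point X has camera coordinates R X + t. Camera axes: x right, y down, z forward; pixel columns grow to the right and rows downward; lengths in m; the calibration is good to about 2 mm. A picture is of the moment at which its call begins.
- r.hand_in(): hands the job in; it is judged then, once.
Trained networks look in a picture, given as the dict that the camera call returned (one of the last four; its "shot" number tells which), for a name from the list of things; names that differ only in an ending like _2 or _b are one class to them, and where a whole thing is asked for, a point or a joint stands for the part that bears it (a point fixed in the world has none). Each returns a list of dicts, best first, with "confidence" (0 to 1); they miss things now and then, are a little off and sometimes report something else, mostly with a low value. They report only what shows in the picture. A call takes as long as a camera call.
- r.boxes_of(picture, thing): "extent" ([left, top, width, height] in pixels, round what is visible of it).
- r.masks_of(picture, thing): "pixels" (420x560 bool, what is visible of it) and "extent" ([left, top, width, height] in pixels, round what is visible of it).
The state is a dict: "time_s": time; "qpos": joint angles; "dq": joint speeds; "tau": joint torques, N m; "tcp_pos": TCP position; "orientation": TCP orientation; "wrist_force": force on the tool from outside, world axes, zero at the start; "torque": the same for the moment, N m; "width": opening from 0.0 (shut) to 1.0 (fully open); "gripper_force": force on a finger pad.
Only numpy, scipy, OpenCV 4.12 (cv2) and the standard library are available. Lean on these libraries where they do the work, as an engineer would, in place of code of your own. Each camera call takes 0.05 s, during which the arm holds its last target. There are 200 camera calls.

### The job

The small laboratory balance rocks because its front-left levelling foot has seized too high above the desk. From the balance's left side, slide the flat packer under that foot, then slide the tapered shim in on top of it, nose first, just until it is snug, so that the balance stands on all four feet without being jacked up. Then, with the shims let go, press gently straight down on the top of that corner to make sure that it no longer rocks; do not shove or tip the balance or disturb the other things on the desk.

Things in the scene. Friction and masses are not known exactly. Their poses are not given: they have to be found in the camera images.
- balance: White compact laboratory balance, 130 deep x 124 wide, 2.7 to 3.4 kg, with a round steel pan; flat housing top at z = 60, pan top at 72, underside at 26. Origin: centre of its footprint at desk height. Its x axis points from front (display) to back, y to its left, z up. Feet are 22 mm discs with axes at x = +-52, y = +-49. It rests on three; the front-left one (x -52, y +49) hangs
- foot_spot (a point): Spot on the desk plane right below the axis of the seized front-left foot. The foot's flat underside, 22 mm in diameter, hangs 12 to 16 mm above it (unknown, differs each time; it does not yield). The housing's left side is 13 mm farther out, its front 13 mm farther forward. The packer (8 mm) passes freely below it; the tapered shim alone (11 mm at most) is too thin, both together are thick enough
- corner_top (a point): Point on the flat top of the balance's housing at its front-left corner, 16 mm back of the seized foot's axis, 60 mm above the desk: where to press. 5 to 10 N by the fingertips shows whether it rocks (unshimmed, it tips at about 4 N). The pan begins about 25 mm away
- packer: Flat grey nylon packer, 116 long x 40 wide x 8 thick, 60 g, lying flat, two small dots on top. Smooth, like the tapered shim and the foot's hard pad (friction about 0.35; 0.6 on the desk). Origin: centre of its underside; x along its length, y across, z up
- wedge: Tapered grey nylon shim, 116 long x 40 wide, 50 g, lying flat. Origin: centre of its underside; x along its length toward the thin nose: 2 thick at the nose (x +58), rising 1 in 8 to 11 thick at x -14, then a level 11 thick tail with cross ribs to x -58. Snug under the foot it takes 2 to 6 N of push along x; from 7 N on it lifts and shoves the balance. It stays where it is left
- foot_front_right: The balance's front-right foot, a levelling foot on a thread like the seized one, 22 in diameter; origin at its underside. It and the back-left foot flank the seized one: they come off the desk when that corner is jacked up too far, and must still carry load at the end
- foot_back_left: The balance's back-left foot, black rubber, 22 in diameter, 26 high; origin at its underside. Must still carry load at the end. (A fixed microscope stands between the robot and the balance: its base ends at world x = 0.386 and spans y = -0.086 to 0.144, its head is 420 high; a 300 high partition runs along the desk's far edge.)
- flat_box: Flat red plastic box, 72 x 40 x 21, lying near the desk's far edge; leave alone. Origin: centre of its underside
- bottle_white: White reagent bottle with a red cap, 52 in diameter, 102 tall, upright; leave alone. Origin: centre of its underside
- forceps: Steel forceps, 125 x 19 x 10, lying flat; leave alone. Origin: centre of its underside
- timer: White digital timer, 62 x 58 x 18, lying flat; leave alone. Origin: centre of its underside
- vial_blue: Small vial with a blue cap, 25 in diameter, 53 tall; leave alone. Origin: centre of its underside
- vial_green: Small vial with a green cap, 25 in diameter, 53 tall; leave alone. Origin: centre of its underside

How it is judged:
On the way, in this order (a step that is already met when the one before it is completed fails the run):
1. the packer lies flat on the desk under the seized foot (x of foot_spot in the frame of packer between -0.046 and 0.046 m and y of foot_spot in the frame of packer between -0.011 and 0.011 m and height (world z) of packer below 0.003 m and angle between packer's own z axis and vertical below 0.04 rad), for 0.3 s.
2. the tapered shim, let go, lies on the packer under the seized foot and carries load, and the two feet beside it still carry load (all of step 1 and y of foot_spot in the frame of wedge between -0.012 and 0.012 m and contact force between wedge and packer above 0.3 N and contact force between the fingers and wedge below 0.1 N and contact force between wedge and balance above 0.6 N and contact force between each of foot_front_right, foot_back_left and anything else above 0.4 N and angle between balance's own z axis and vertical below 0.01 rad), for 0.3 s.
3. the fingers press down on the top of the shimmed corner and it does not give (contact force between the fingers and balance above 4 N and horizontal distance between the grasp point and corner_top below 0.03 m and height (world z) of the grasp point above 0.06 m and angle between balance's own z axis and vertical below 0.01 rad), for 0.15 s.
At the end, for the whole second after the job is handed in: Balance at rest, level within 0.010 rad, load on its front-right and back-left feet (over 0.4 N each) and on the tapered shim (over 0.6 N), which lies on the packer under the seized foot, the foot's axis within 11 mm of the packer's midline and 12 mm of the shim's; shims let go (all of step 2 and linear speed of each of balance, wedge below 0.01 m/s); the robot touches nothing.
It fails at once if the balance is shoved more than 12 mm (distance of balance from where it was at the start of the episode above 0.012 m).
It fails at once if the balance is jacked up or tipped by more than 0.03 rad (angle between balance's own z axis and vertical above 0.03 rad).
It fails at once if the fingers press on the balance with more than 40 N (contact force between the fingers and balance above 40 N).
It fails at once if another thing on the desk is moved more than 20 mm (distance of any of flat_box, bottle_white, forceps, timer, vial_blue, vial_green from where it was at the start of the episode above 0.02 m).
It also fails if it takes over 64 s, if anything falls off the work surface, if the arm or the gripper's body presses on something with over 40 N, if the wrist force passes 120 N, or if a joint passes its speed limit or range.

## Working session

There is one attempt and no reset: what is moved stays moved. The work goes in short steps, Python scripts to look and compute and a tool call to move; the robot and the scene stay as the last step left them, time stands still between calls to the robot, and variables do not carry over. Pictures are saved under pics/ and viewed, at most 10 in all, crops included, and the job is handed in when it is done.

Besides the shell and the picture viewer there is one more tool, called as name(argument=value, ...) on one line, values as JSON. apply_moves: Moves the arm, as the interface text tells. Its arguments: {"type":"object","properties":{"moves":{"type":"array"},"fingers":{"type":"number"},"squeeze":{"type":"number"}},"required":["moves"]}

```bash
mkdir -p pics; ls; cat > h.py <<'E'
import numpy as np, cv2
from bench import r
def save(p,n): cv2.imwrite('pics/'+n,cv2.cvtColor(p['image'],cv2.COLOR_RGB2BGR))
def pts(p,m):
    v,u=np.nonzero(m&(p['depth']>0)); d=p['depth'][v,u]
    c=np.linalg.inv(p['mtx'])@np.vstack([u,v,np.ones_like(u)])*d
    return (p['R'].T@(c-p['t'].reshape(3,1))).T
E
python3 - <<'E'
from h import *
s=r.observe(); print(s, r.nose_length)
for c in ['scene','top']:
    p=r.capture(c); save(p,c+'1.png'); print(c,'cam at',-p['R'].T@p['t'])
    for n in ['balance','packer','wedge','flat_box','bottle_white','forceps','timer','vial_blue','vial_green']:
        for o in r.masks_of(p,n)[:2]:
            q=pts(p,o['pixels']); 
            if len(q)<10: continue
            print(n,round(o['confidence'],2),o['extent'],np.median(q,0).round(3),q.min(0).round(3),q.max(0).round(3))
E
```

```text
pics
{'time_s': 0.0, 'qpos': array([-9.15393064e-01,  2.55757768e-01,  1.06986502e-01, -4.72243120e-04,
       -1.42389528e+00, -2.84578896e-01]), 'dq': array([-1.38256936e-03, -5.42925202e-05, -2.74514223e-03, -3.60361990e-04,
       -1.34526803e-03, -6.25120889e-04]), 'tau': array([ 1.87335776e-03, -3.86636353e+01,  2.37941676e+01,  5.36543280e+00,
       -6.30826529e-03, -7.61567389e-05]), 'tcp_pos': array([ 0.19918198, -0.51215756,  0.24438333]), 'orientation': array([ 5.78970841e-01, -3.08734247e+00, -2.95107164e-03]), 'wrist_force': array([-0.00952426,  0.10951009, -0.23775473]), 'torque': array([ 0.04380812, -0.03843287, -0.0057506 ]), 'gripper_force': 0.0, 'width': 1.0004275839450547} 0.014
scene cam at [ 0.57398663 -0.69935039  0.71099625]
balance 0.97 [253.3, 199.2, 67.9, 65.4] [0.491 0.024 0.061] [ 0.418 -0.015 -0.   ] [0.558 0.189 0.076]
packer 0.75 [328.6, 186.5, 22.8, 27.2] [0.587 0.206 0.008] [ 0.562  0.153 -0.001] [0.611 0.274 0.012]
wedge 0.8 [214.4, 311.9, 28.6, 58.8] [ 0.424 -0.223  0.009] [ 0.391 -0.276 -0.001] [ 0.456 -0.156  0.015]
wedge 0.74 [353.1, 163.7, 13.2
[... 985 characters left out ...]
.8] [0.584 0.213 0.008] [ 0.561  0.153 -0.006] [0.611 0.272 0.015]
wedge 0.93 [388.5, 225.6, 55.0, 26.1] [ 0.422 -0.212  0.009] [ 0.392 -0.274 -0.006] [ 0.455 -0.156  0.018]
flat_box 0.87 [353.0, 183.8, 35.7, 22.5] [ 0.521 -0.113  0.021] [ 0.498 -0.151  0.   ] [ 0.545 -0.076  0.027]
bottle_white 0.79 [138.6, 239.5, 35.3, 30.7] [0.392 0.339 0.085] [ 0.37   0.324 -0.001] [0.424 0.374 0.108]
timer 0.59 [209.8, 263.8, 34.4, 37.1] [0.333 0.199 0.016] [ 0.299  0.163 -0.002] [0.367 0.235 0.025]
vial_blue 0.49 [173.7, 133.3, 12.9, 18.8] [0.635 0.299 0.051] [ 0.626  0.29  -0.   ] [0.666 0.317 0.059]
vial_green 0.47 [164.1, 156.5, 14.5, 10.0] [0.601 0.314 0.051] [0.593 0.305 0.005] [0.615 0.327 0.058]
```

```bash
python3 - <<'E'
import cv2
a=cv2.imread('pics/top1.png')[110:310,120:470]; cv2.imwrite('pics/t1c.png',cv2.resize(a,None,fx=2.25,fy=2.25,interpolation=cv2.INTER_CUBIC))
a=cv2.imread('pics/scene1.png')[120:380,160:400]; cv2.imwrite('pics/s1c.png',cv2.resize(a,None,fx=2.2,fy=2.2,interpolation=cv2.INTER_CUBIC))
E
cat > fit.py <<'E'
from h import *
p=r.capture('top')
def rect(n,zlo,zhi):
    o=r.masks_of(p,n)[0]; q=pts(p,o['pixels']); q=q[(q[:,2]>zlo)&(q[:,2]<zhi)]
    (c,s,a)=cv2.minAreaRect((q[:,:2]*1000).astype(np.float32)); print(n,o['confidence'],np.round(c,1),np.round(s,1),round(a,1),len(q), q[:,:2].mean(0).round(4)); return q
if __name__=='__main__':
    rect('balance',.05,.068); rect('packer',.004,.013); q=rect('wedge',.001,.016)
    c=q[:,:2].mean(0); u=np.linalg.svd(q[:,:2]-c,full_matrices=False)[2][0]; t=(q[:,:2]-c)@u
    print('wedge axis',u); 
    for a in np.arange(-.06,.06,.015): 
        m=(t>a)&(t<a+.015); print(round(a,3),q[m,2].mean().round(4))
E
python3 fit.py
```

```text
balance 0.59 [487.5  56.5] [125.1 130.4] 83.3 2230 [0.4754 0.0579]
packer 0.76 [586.6 214.9] [ 43.4 115.4] 6.7 854 [0.5851 0.2151]
wedge 0.85 [ 423.1 -214.3] [ 41.2 118.7] 15.0 918 [ 0.4221 -0.2114]
wedge axis [-0.24721268  0.96896124]
-0.06 0.0034
-0.045 0.0049
-0.03 0.0066
-0.015 0.0084
0.0 0.01
0.015 0.0105
0.03 0.0105
0.045 0.0098
```

View pics/t1c.png

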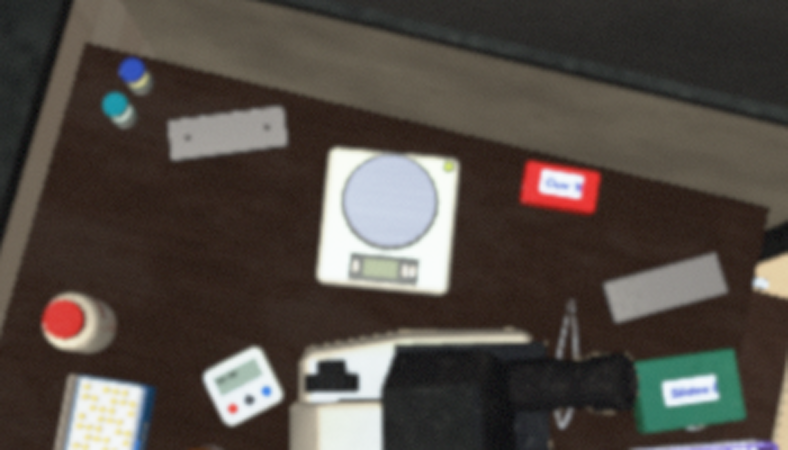

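View pics/s1c.png

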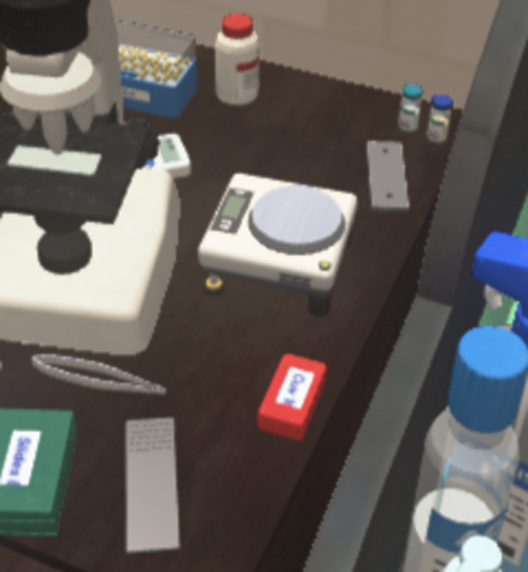

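The top view shows the balance (crop px 388,220) with its display facing the robot. The packer is at (228,133), the wedge at (665,287) with its nose toward −y, and the microscope between the robot and the balance. Next I'll check obstacle heights and the arm's geometry.

```bash
python3 - <<'E'
from h import *
print([a for a in dir(r) if not a.startswith('_')])
P=[]
for c in ['top','scene']:
    p=r.capture(c); P.append(pts(p,p['depth']>0))
q=np.vstack(P)
xs=np.arange(-.1,.8,.05); ys=np.arange(.5,-.56,-.05)
print('max height cm; cols y',ys.round(2))
for x in xs[::-1]:
    print(round(x,2),' '.join('%3d'%(100*q[(abs(q[:,0]-x-.025)<.025)&(abs(q[:,1]-y-.025)<.025),2].max(initial=-.05)) for y in ys))
f=r.capture('scene'); save(f,'s2.png')
E
```

```text
['IKError', 'boxes_of', 'capture', 'hand_in', 'masks_of', 'nose_length', 'observe']
max height cm; cols y [ 0.5   0.45  0.4   0.35  0.3   0.25  0.2   0.15  0.1   0.05  0.   -0.05
 -0.1  -0.15 -0.2  -0.25 -0.3  -0.35 -0.4  -0.45 -0.5  -0.55]
0.75  -5  35  35  32  44  46  47  47   9  10  10  10  10  10  10  10  13  16   6   6   7   7
0.7  -5  44  44  32  28  43  45  48  48  48  48  12  10  10   9  13  33  32  25   6   7   7
0.65  -5  44  35  32  28  28   0  -5  47  48  47  47  46  44  42  33  33  32  26  26  -5   7
0.6  -5  44  32  31  28  26   1   1   0   0   0   5  44  44  42  40  35  32  32  26  -5  -5
0.55  38  36  32  28  28   1   1   1   6   6   6   0   0   0  -5   6  29  28  28  27  25  -4
0.5  38  35  32  28  28   0   0   0   6   7   7   6   2   2   2   0   0   0  -5   6  15   8
0.45  35  32  32  28  28   0   0   0   6   7   7   6   0   2   0   0   0   0  -5  -5  -5  -5
0.4  35  32  28  28  10   0   0   0   6   6   6   6   0   1   1   1   1   0  -5  60  -5  -5
0.35  35  32  28  28  10   0   2   2  10  36  38  38  16   1   3   3   3  -5  61  62  -5  -5
0.3  36  37  28  28   8   8   2   2  27  39  41  41  41  38   3   3   3  -5  -5  56  -5  -5
0.25  36  36  28  27   8   8   9   0  27  39  41  41  41  39   8   6   6   5  -5  -5  -5  -5
0.2  32  28  29  35   8   7   9   0  11  37  70  70  69   8  63  60   8   5  -5  -5  -5  -5
0.15  32  28  52  54   0   0   0   0   0  55  65  51  66   0  64   0  -5  -5  -5  -5  -5  -4
0.1  -5   0  42   0   0   0   0   0  38  44  25  35   0   0   0   0  -5  -5  -5  -5  -5  -5
0.05  -5   0  38   0   0   0   0  16  22  20  32  33   5   0   0   0  -5  -5  -5  -5  -5  -5
0.0   4   0  37  38  14   0   0   0   1  27  22  22  22   1   0   0  -5  -5  -5  -5  -5  -5
-0.05   0   0   0   0  -5  -5  -5  -5   0  22  22  22  22   1   0  -5  -5  -5  -5  -5  -5  -5
-0.1   0   0  -5  -5  -5  -5  -5  -5  -5  -5  22  22  10   0  -5  -5  -5  -5  -5  -5  -5  -5
```

View pics/top1.png

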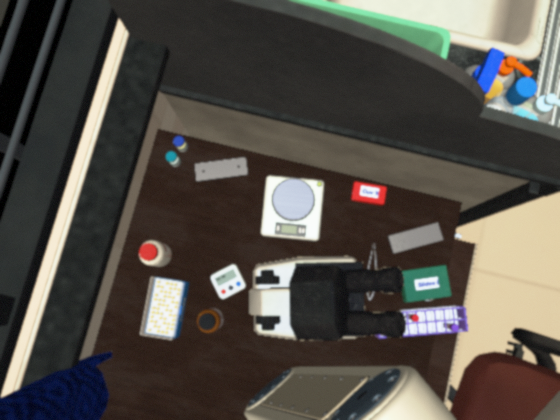

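View pics/scene1.png

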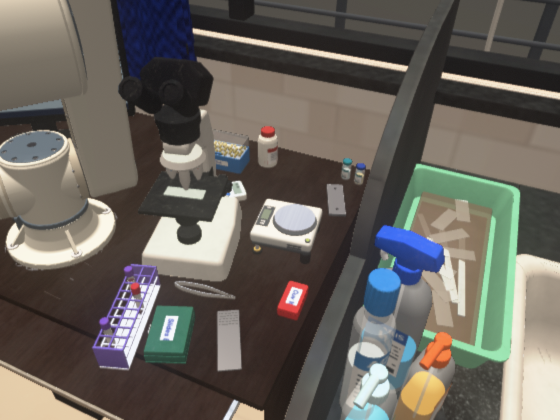

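The microscope tops out near 0.42 m and the partition near 0.3 m, so I'll cross at z ≈ 0.45. Next is a small planner that turns a world waypoint into rounded tool-frame rows.

```bash
cat > plan.py <<'E'
from h import *
from scipy.spatial.transform import Rotation as Ro
import sys, json
def state():
    s=r.observe(); R=Ro.from_rotvec(s['orientation']).as_matrix()
    return s,np.array(s['tcp_pos'])*1000,np.arctan2(R[1,1],R[0,1]),R   # yaw = azimuth of tool y
def plan(way,step=42,dps=.13,pos=None,yaw=None):
    """way: list of (x,y,z mm, azimuth deg of tool y)"""
    s,p,a,R=state()
    if pos is not None: p,a=np.array(pos,float),np.radians(yaw)
    out=[]
    for w in way:
        w=np.array(w,float); da=(np.radians(w[3])-a+np.pi)%(2*np.pi)-np.pi
        n=max(1,int(np.ceil(max(np.linalg.norm(w[:3]-p)/step,abs(da)/dps))))
        for i in range(n):
            d=(w[:3]-p)/(n-i); y=np.array([np.cos(a),np.sin(a),0]); x=np.array([-y[1],y[0],0])
            x=np.cross(y,[0,0,-1.])
            row=dict(tx=round(d@x,1),ty=round(d@y,1),tz=round(-d[2],1),turn=round(-((np.radians(w[3])-a+np.pi)%(2*np.pi)-np.pi)/(n-i),3))
            out.append(row); p=p+row['tx']*x+row['ty']*y-row['tz']*np.array([0,0,1]); a-=row['turn']
        print('#',len(out),p.round(1),np.degrees(a).round(1)%360)
    for i in range(0,len(out),12): print(json.dumps(out[i:i+12]))
if __name__=='__main__':
    s,p,a,R=state(); print(s['time_s'],p.round(1),np.degrees(a).round(1),'F',np.round(s['wrist_force'],2),'w',round(s['width'],3),'tilt',R[:,2].round(3),R[:,0].round(3))
    plan(eval(sys.argv[1]),*map(float,sys.argv[2:]))
E
python3 plan.py "[(199,-512,450,111.2),(470,-90,450,150),(560,250,400,186.7),(581,257,120,186.7)]"
```

```text
1.35 [ 199.3 -512.6  245.3] 111.2 F [ 0.49 -0.78 -0.11] w 1.0 tilt [-0.  0. -1.] [-0.932 -0.362 -0.   ]
# 5 [ 199. -512.  450.] 111.2
# 17 [470. -90. 450.] 150.0
# 26 [560. 250. 400.] 186.7
# 33 [581. 257. 120.] 186.7
[{"tx": 0.0, "ty": 0.1, "tz": -40.9, "turn": 0.0}, {"tx": 0.0, "ty": 0.1, "tz": -41.0, "turn": 0.0}, {"tx": 0.0, "ty": 0.2, "tz": -40.9, "turn": 0.0}, {"tx": 0.0, "ty": 0.1, "tz": -41.0, "turn": 0.0}, {"tx": 0.1, "ty": 0.2, "tz": -40.9, "turn": 0.001}, {"tx": -33.8, "ty": 24.6, "tz": -0.0, "turn": -0.056}, {"tx": -35.1, "ty": 22.7, "tz": -0.0, "turn": -0.056}, {"tx": -36.3, "ty": 20.7, "tz": -0.0, "turn": -0.057}, {"tx": -37.4, "ty": 18.6, "tz": -0.0, "turn": -0.056}, {"tx": -38.4, "ty": 16.5, "tz": -0.0, "turn": -0.057}, {"tx": -39.3, "ty": 14.3, "tz": -0.0, "turn": -0.056}, {"tx": -40.0, "ty": 12.0, "tz": -0.0, "turn": -0.057}]
[{"tx": -40.6, "ty": 9.7, "tz": -0.0, "turn": -0.056}, {"tx": -41.1, "ty": 7.4, "tz": -0.0, "turn": -0.057}, {"tx": -41.5, "ty": 5.1, "tz": -0.0, "turn": -0.056}, {"tx": -41.7, "ty": 2.8, "tz": -0.0, "turn": -0.057}, {"tx": -41.9, "ty": 0.4, "t
[... 168 characters left out ...]
, "turn": -0.071}, {"tx": -39.0, "ty": 2.0, "tz": 5.5, "turn": -0.071}, {"tx": -39.1, "ty": -0.7, "tz": 5.6, "turn": -0.071}, {"tx": -38.9, "ty": -3.5, "tz": 5.5, "turn": -0.071}, {"tx": -38.6, "ty": -6.2, "tz": 5.6, "turn": -0.072}]
[{"tx": -38.0, "ty": -9.0, "tz": 5.5, "turn": -0.071}, {"tx": -37.3, "ty": -11.7, "tz": 5.6, "turn": -0.072}, {"tx": -0.6, "ty": -3.1, "tz": 40.0, "turn": 0.0}, {"tx": -0.7, "ty": -3.1, "tz": 40.0, "turn": 0.0}, {"tx": -0.6, "ty": -3.1, "tz": 40.0, "turn": 0.0}, {"tx": -0.7, "ty": -3.1, "tz": 40.0, "turn": 0.0}, {"tx": -0.6, "ty": -3.1, "tz": 40.0, "turn": 0.0}, {"tx": -0.7, "ty": -3.1, "tz": 40.0, "turn": 0.0}, {"tx": -0.6, "ty": -3.1, "tz": 40.0, "turn": 0.0}]
```

apply_moves(moves=[{"tz": -41},{"tz": -41},{"tz": -41},{"tz": -41},{"tz": -41},{"tx": -34,"ty": 24.5,"turn": -0.056},{"tx": -35,"ty": 22.5,"turn": -0.056},{"tx": -36,"ty": 20.5,"turn": -0.057},{"tx": -37.5,"ty": 18.5,"turn": -0.056},{"tx": -38.5,"ty": 16.5,"turn": -0.057}], fingers=0.2)

```text
$.moves[0]: bad value
```

apply_moves(moves=[{"tx": 0,"ty": 0,"tz": -41,"turn": 0},{"tx": 0,"ty": 0,"tz": -41,"turn": 0},{"tx": 0,"ty": 0,"tz": -41,"turn": 0},{"tx": 0,"ty": 0,"tz": -41,"turn": 0},{"tx": 0,"ty": 0,"tz": -41,"turn": 0},{"tx": -34,"ty": 24.5,"tz": 0,"turn": -0.056},{"tx": -35,"ty": 22.5,"tz": 0,"turn": -0.056},{"tx": -36,"ty": 20.5,"tz": 0,"turn": -0.057},{"tx": -37.5,"ty": 18.5,"tz": 0,"turn": -0.056},{"tx": -38.5,"ty": 16.5,"tz": 0,"turn": -0.057}], fingers=0.2)

```text
time_s: 2.35
tcp_pos: [0.3128, -0.3357, 0.4504]
orientation: [-1.01, 2.974, -0.001]
wrist_force: [0.3, 0.6, 0.6]
width: 0.397
gripper_force: 0.0
```

apply_moves(moves=[{"tx": -39.3,"ty": 14.3,"tz": 0,"turn": -0.056},{"tx": -40,"ty": 12,"tz": 0,"turn": -0.057},{"tx": -40.6,"ty": 9.7,"tz": 0,"turn": -0.056},{"tx": -41.1,"ty": 7.4,"tz": 0,"turn": -0.057},{"tx": -41.5,"ty": 5.1,"tz": 0,"turn": -0.056},{"tx": -41.7,"ty": 2.8,"tz": 0,"turn": -0.057},{"tx": -41.9,"ty": 0.4,"tz": 0,"turn": -0.056},{"tx": -37.7,"ty": 10.2,"tz": 5.6,"turn": -0.071},{"tx": -38.3,"ty": 7.5,"tz": 5.5,"turn": -0.071},{"tx": -38.8,"ty": 4.8,"tz": 5.6,"turn": -0.071},{"tx": -39.0,"ty": 2.0,"tz": 5.5,"turn": -0.071},{"tx": -39.1,"ty": -0.7,"tz": 5.6,"turn": -0.071}], fingers=-0.35)

```text
time_s: 3.55
tcp_pos: [0.5201, 0.0996, 0.4225]
orientation: [-2.031, 2.396, -0.0]
wrist_force: [0.9, 0.0, -0.1]
width: 0.671
gripper_force: 0.0
```

apply_moves(moves=[{"tx": -38.9,"ty": -3.5,"tz": 5.5,"turn": -0.071},{"tx": -38.6,"ty": -6.2,"tz": 5.6,"turn": -0.072},{"tx": -38.0,"ty": -9.0,"tz": 5.5,"turn": -0.071},{"tx": -37.3,"ty": -11.7,"tz": 5.6,"turn": -0.072},{"tx": 0,"ty": 0,"tz": 0,"turn": 0}])

```text
time_s: 4.05
tcp_pos: [0.56, 0.2536, 0.3959]
orientation: [2.35, -2.076, -0.005]
wrist_force: [0.6, 0.0, -0.9]
width: 0.674
gripper_force: 0.0
```

```bash
python3 plan.py "[(581,257,100,186.7),(581,257,30,186.7)]"; python3 - <<'E'
from h import *
import fit
fit.rect('packer',.004,.013); fit.rect('balance',.05,.068)
p=r.capture('scene'); save(p,'s3.png')
E
```

```text
4.05 [560.  253.6 395.9] -172.9 F [ 0.56  0.02 -0.92] w 0.674 tilt [-0.006 -0.002 -1.   ] [ 0.124 -0.992  0.002]
# 8 [581. 257. 100.] 186.7
# 10 [581. 257.  30.] 186.7
[{"tx": -0.1, "ty": -2.7, "tz": 37.0, "turn": 0.001}, {"tx": -0.1, "ty": -2.7, "tz": 37.0, "turn": 0.001}, {"tx": -0.1, "ty": -2.7, "tz": 37.0, "turn": 0.001}, {"tx": -0.1, "ty": -2.6, "tz": 37.0, "turn": 0.001}, {"tx": -0.1, "ty": -2.7, "tz": 37.0, "turn": 0.001}, {"tx": -0.1, "ty": -2.6, "tz": 37.0, "turn": 0.001}, {"tx": -0.1, "ty": -2.7, "tz": 37.0, "turn": 0.001}, {"tx": -0.1, "ty": -2.6, "tz": 36.9, "turn": 0.0}, {"tx": -0.0, "ty": -0.0, "tz": 35.0, "turn": 0.0}, {"tx": -0.0, "ty": -0.0, "tz": 35.0, "turn": 0.0}]
packer 0.79 [585.2 215. ] [ 40.6 115. ] 6.3 843 [0.5851 0.2146]
balance 0.9 [487.5  56.7] [123.7 131. ] 83.9 2207 [0.4748 0.0584]
```

apply_moves(moves=[{"tx": 0,"ty": -2.7,"tz": 37.0,"turn": 0},{"tx": 0,"ty": -2.7,"tz": 37.0,"turn": 0},{"tx": 0,"ty": -2.7,"tz": 37.0,"turn": 0},{"tx": 0,"ty": -2.7,"tz": 37.0,"turn": 0.0},{"tx": 0,"ty": -2.7,"tz": 37.0,"turn": 0},{"tx": 0,"ty": -2.7,"tz": 37,"turn": 0},{"tx": 0,"ty": -2.7,"tz": 37,"turn": 0},{"tx": 0,"ty": -2.7,"tz": 37,"turn": 0.0},{"tx": 0,"ty": 0,"tz": 35,"turn": 0},{"tx": 0,"ty": 0,"tz": 35,"turn": 0},{"tx": 0,"ty": 0,"tz": 0,"turn": 0}])

```text
time_s: 5.35
tcp_pos: [0.5784, 0.249, 0.0303]
orientation: [2.34, -2.084, -0.005]
wrist_force: [-1.2, -0.6, -1.0]
width: 0.673
gripper_force: 0.0
```

```bash
python3 plan.py "[(580.5,258.5,16,186.5)]"; python3 - <<'E'
from h import *
p=r.capture('scene'); save(p,'s4.png'); a=cv2.imread('pics/s4.png')[120:300,180:400]; cv2.imwrite('pics/s4c.png',cv2.resize(a,None,fx=3,fy=3,interpolation=cv2.INTER_CUBIC))
E
```

```text
5.35 [578.4 249.   30.3] -173.4 F [-1.2  -0.57 -0.98] w 0.673 tilt [-0.008 -0.004 -1.   ] [ 0.115 -0.993  0.003]
# 1 [580.5 258.5  16. ] 186.5
[{"tx": -9.2, "ty": -3.1, "tz": 14.3, "turn": 0.002}]
```

View pics/s4c.png

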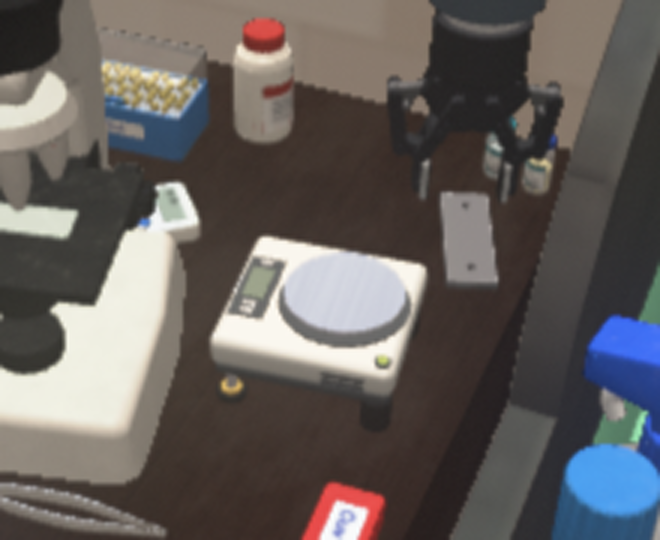

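The fingers (crop px 423,180 and 507,180) straddle the packer's tail end (465,195). Now down, then close.

apply_moves(moves=[{"tx": -9,"ty": -3,"tz": 10,"turn": 0},{"tx": 0,"ty": 0,"tz": 3,"turn": 0},{"tx": 0,"ty": 0,"tz": 0,"turn": 0},{"tx": 0,"ty": 0,"tz": 0,"turn": 0}], squeeze=40)

```text
time_s: 5.8
tcp_pos: [0.5836, 0.2614, 0.0223]
orientation: [-2.348, 2.085, -0.001]
wrist_force: [0.6, 0.0, -0.2]
width: 0.677
gripper_force: 0.0
```

apply_moves(moves=[{"tx": 0,"ty": 0,"tz": 0,"turn": 0},{"tx": 0,"ty": 0,"tz": 0,"turn": 0},{"tx": 0,"ty": 0,"tz": 0,"turn": 0},{"tx": 0,"ty": 0,"tz": 0,"turn": 0},{"tx": 0,"ty": 0,"tz": 0,"turn": 0}], fingers=0.6, squeeze=40)

```text
time_s: 6.3
tcp_pos: [0.5836, 0.2611, 0.0224]
orientation: [-2.348, 2.086, -0.001]
wrist_force: [-2.2, -0.1, 5.5]
width: 0.203
gripper_force: 2.7
```

apply_moves(moves=[{"tx": 0,"ty": 0,"tz": -2,"turn": 0},{"tx": 0,"ty": 0,"tz": 0,"turn": 0},{"tx": 0,"ty": 0,"tz": 0,"turn": 0},{"tx": 0,"ty": 0,"tz": 0,"turn": 0},{"tx": 0,"ty": 0,"tz": 0,"turn": 0}], fingers=-0.35)

```text
time_s: 6.8
tcp_pos: [0.5831, 0.2609, 0.0231]
orientation: [2.348, -2.086, -0.0]
wrist_force: [-0.1, 0.4, -0.2]
width: 0.674
gripper_force: 0.0
```

```bash
python3 - <<'E'
from h import *
import fit
fit.rect('packer',.004,.013)
E
python3 plan.py "[(580.5,258.5,16,186.5)]"
```

```text
packer 0.88 [586.9 206.5] [41.1 99. ] 6.4 728 [0.5862 0.2053]
6.9 [583.2 261.   23.2] -173.2 F [ 0.13  0.02 -0.08] w 0.677 tilt [-0. -0. -1.] [ 0.118 -0.993  0.   ]
# 1 [580.4 258.5  16. ] 186.5
[{"tx": 2.1, "ty": 3.0, "tz": 7.2, "turn": 0.005}]
```

apply_moves(moves=[{"tx": 2,"ty": 3,"tz": 5,"turn": 0.005},{"tx": 0,"ty": 0,"tz": 3,"turn": 0},{"tx": 0,"ty": 0,"tz": 0,"turn": 0},{"tx": 0,"ty": 0,"tz": 0,"turn": 0},{"tx": 0,"ty": 0,"tz": 0,"turn": 0},{"tx": 0,"ty": 0,"tz": 0,"turn": 0}])

```text
time_s: 7.5
tcp_pos: [0.5806, 0.2588, 0.0155]
orientation: [-2.343, 2.092, -0.0]
wrist_force: [0.0, -0.3, 0.2]
width: 0.676
gripper_force: 0.0
```

apply_moves(moves=[{"tx": 0,"ty": 0,"tz": 0,"turn": 0},{"tx": 0,"ty": 0,"tz": 0,"turn": 0},{"tx": 0,"ty": 0,"tz": 0,"turn": 0},{"tx": 0,"ty": 0,"tz": 0,"turn": 0},{"tx": 0,"ty": 0,"tz": 0,"turn": 0}], fingers=0.2)

```text
time_s: 8.0
tcp_pos: [0.5808, 0.2588, 0.0156]
orientation: [-2.343, 2.092, -0.001]
wrist_force: [0.2, 0.9, 3.2]
width: 0.453
gripper_force: 40.4
```

```bash
python3 plan.py "[(580.8,258.8,19.5,186.5),(456.9,250.2,19.5,173.6)]" 20
```

```text
8.0 [580.8 258.8  15.6] -173.5 F [0.24 0.94 3.22] w 0.453 tilt [ 0.001  0.    -1.   ] [ 0.113 -0.994 -0.   ]
# 1 [580.8 258.8  19.5] 186.5
# 8 [456.9 250.2  19.5] 173.6
[{"tx": -0.0, "ty": -0.0, "tz": -3.9, "turn": -0.0}, {"tx": -0.8, "ty": 17.7, "tz": 0.0, "turn": 0.032}, {"tx": -0.2, "ty": 17.7, "tz": 0.0, "turn": 0.032}, {"tx": 0.4, "ty": 17.7, "tz": 0.0, "turn": 0.032}, {"tx": 0.9, "ty": 17.7, "tz": 0.0, "turn": 0.032}, {"tx": 1.5, "ty": 17.7, "tz": 0.0, "turn": 0.032}, {"tx": 2.1, "ty": 17.7, "tz": 0.0, "turn": 0.032}, {"tx": 2.6, "ty": 17.5, "tz": 0.0, "turn": 0.033}]
```

apply_moves(moves=[{"tx": 0,"ty": 0,"tz": -4,"turn": 0},{"tx": -0.8,"ty": 17.7,"tz": 0,"turn": 0.032},{"tx": -0.2,"ty": 17.7,"tz": 0,"turn": 0.032},{"tx": 0.4,"ty": 17.7,"tz": 0,"turn": 0.032},{"tx": 0.9,"ty": 17.7,"tz": 0,"turn": 0.032},{"tx": 1.5,"ty": 17.7,"tz": 0,"turn": 0.032},{"tx": 2.1,"ty": 17.7,"tz": 0,"turn": 0.032},{"tx": 2.6,"ty": 17.5,"tz": 0,"turn": 0.033},{"tx": 0,"ty": 0,"tz": 0,"turn": 0},{"tx": 0,"ty": 0,"tz": 0,"turn": 0},{"tx": 0,"ty": 0,"tz": 0,"turn": 0}])

```text
time_s: 9.1
tcp_pos: [0.4572, 0.2502, 0.0194]
orientation: [-2.094, 2.342, -0.0]
wrist_force: [-0.6, -0.2, 0.2]
width: 0.451
gripper_force: 40.3
```

```bash
python3 - <<'E'
from h import *
import fit
fit.rect('packer',.006,.02); fit.rect('balance',.05,.068)
p=r.capture('scene'); save(p,'s5.png'); a=cv2.imread('pics/s5.png')[120:300,180:400]; cv2.imwrite('pics/s5c.png',cv2.resize(a,None,fx=3,fy=3,interpolation=cv2.INTER_CUBIC))
E
python3 plan.py "[(450.2,190.6,16.5,173.6)]" 12
```

```text
packer 0.91 [450.5 195.5] [94.9 40.2] 83.4 723 [0.4498 0.1926]
balance 0.9 [487.6  56.7] [125.2 130.2] 83.3 2229 [0.4752 0.0579]
9.3 [457.  250.   19.2] 173.6 F [ 0.41  1.29 -1.45] w 0.45 tilt [-0. -0. -1.] [-0.112 -0.994  0.   ]
# 5 [450.2 190.6  16.5] 173.6
[{"tx": 12.0, "ty": 0.0, "tz": 0.5, "turn": -0.0}, {"tx": 12.0, "ty": 0.0, "tz": 0.5, "turn": -0.0}, {"tx": 11.9, "ty": 0.0, "tz": 0.6, "turn": -0.0}, {"tx": 12.0, "ty": 0.1, "tz": 0.5, "turn": -0.0}, {"tx": 11.9, "ty": 0.0, "tz": 0.6, "turn": -0.001}]
```

View pics/s5c.png

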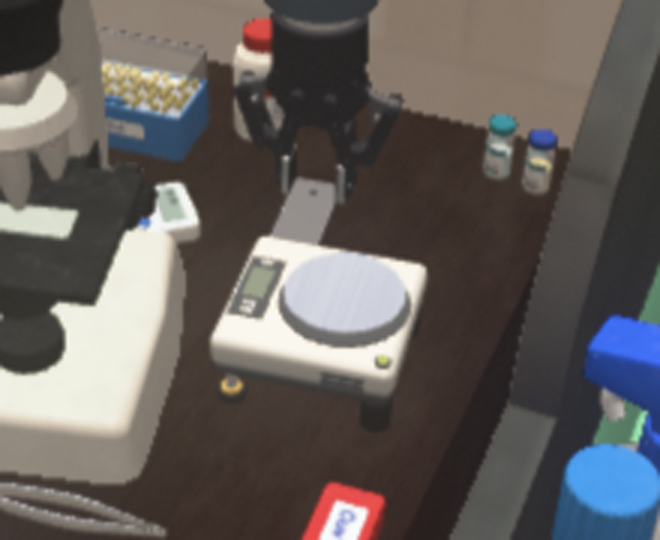

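The packer (crop px ~310,205) is lined up outboard of the balance's front-left side. I'm sliding it in now.

apply_moves(moves=[{"tx": 12,"ty": 0,"tz": 2,"turn": 0},{"tx": 12,"ty": 0,"tz": 0.5,"turn": 0},{"tx": 12,"ty": 0,"tz": 0.5,"turn": 0},{"tx": 12,"ty": 0,"tz": 0,"turn": 0},{"tx": 12,"ty": 0,"tz": 0,"turn": 0},{"tx": 0,"ty": 0,"tz": 1,"turn": 0},{"tx": 0,"ty": 0,"tz": 0,"turn": 0},{"tx": 0,"ty": 0,"tz": 0,"turn": 0}])

```text
time_s: 10.1
tcp_pos: [0.4502, 0.1904, 0.0156]
orientation: [-2.093, 2.342, -0.001]
wrist_force: [-0.3, -2.0, 2.4]
width: 0.451
gripper_force: 40.6
```

apply_moves(moves=[{"tx": 0,"ty": 0,"tz": 0,"turn": 0},{"tx": 0,"ty": 0,"tz": 0,"turn": 0},{"tx": 0,"ty": 0,"tz": 0,"turn": 0},{"tx": 0,"ty": 0,"tz": 0,"turn": 0}], fingers=-0.3)

```text
time_s: 10.5
tcp_pos: [0.4499, 0.1906, 0.0152]
orientation: [2.094, -2.342, -0.0]
wrist_force: [0.7, -0.3, -0.9]
width: 0.646
gripper_force: 0.0
```

```bash
python3 - <<'E'
from h import *
import fit
fit.rect('packer',.004,.013); fit.rect('balance',.05,.068); fit.rect('wedge',.001,.016)
E
python3 plan.py "[(452,210,80,173.6),(470,200,200,170),(490,100,430,160),(480,-70,450,130),(425,-240,450,105),(433,-253,150,105)]"
```

```text
packer 0.56 [443.3 133.5] [90.5 40. ] 83.9 415 [0.4396 0.1408]
balance 0.63 [487.5  56.7] [125.1 130.3] 83.6 2208 [0.4754 0.0582]
wedge 0.96 [ 422.6 -213.5] [ 41.  115.1] 15.1 898 [ 0.422  -0.2106]
10.7 [449.9 190.5  15.2] 173.6 F [-0.18  0.37  0.21] w 0.648 tilt [-0. -0. -1.] [-0.112 -0.994  0.   ]
# 2 [452. 210.  80.] 173.6
# 5 [470. 200. 200.] 170.0
# 11 [490. 100. 430.] 160.0
# 16 [480. -70. 450.] 130.0
# 21 [ 425. -240.  450.] 105.0
# 29 [ 433. -253.  150.] 105.0
[{"tx": -9.8, "ty": 0.1, "tz": -32.4, "turn": -0.0}, {"tx": -9.9, "ty": 0.0, "tz": -32.4, "turn": -0.0}, {"tx": 2.7, "ty": -6.3, "tz": -40.0, "turn": 0.021}, {"tx": 2.5, "ty": -6.4, "tz": -40.0, "turn": 0.021}, {"tx": 2.4, "ty": -6.5, "tz": -40.0, "turn": 0.021}, {"tx": 15.8, "ty": -6.2, "tz": -38.3, "turn": 0.029}, {"tx": 15.6, "ty": -6.6, "tz": -38.3, "turn": 0.029}, {"tx": 15.5, "ty": -7.1, "tz": -38.3, "turn": 0.029}, {"tx": 15.2, "ty": -7.5, "tz": -38.4, "turn": 0.029}, {"tx": 15.0, "ty": -8.0, "tz": -38.3, "turn": 0.029}, {"tx": 14.8, "ty": -8.4, "tz": -38.4, "turn": 0.029}, {"tx": 32.6, "ty": -9.7, "tz": -4.0, "t
[... 204 characters left out ...]
tz": -4.0, "turn": 0.105}, {"tx": 30.3, "ty": -19.0, "tz": 0.0, "turn": 0.087}, {"tx": 28.5, "ty": -21.5, "tz": 0.0, "turn": 0.087}, {"tx": 26.5, "ty": -23.9, "tz": 0.0, "turn": 0.087}, {"tx": 24.4, "ty": -26.2, "tz": 0.0, "turn": 0.088}, {"tx": 22.0, "ty": -28.2, "tz": 0.0, "turn": 0.087}, {"tx": -0.6, "ty": -1.8, "tz": 37.5, "turn": 0.0}, {"tx": -0.5, "ty": -1.8, "tz": 37.5, "turn": 0.0}, {"tx": -0.6, "ty": -1.8, "tz": 37.5, "turn": 0.0}]
[{"tx": -0.5, "ty": -1.8, "tz": 37.5, "turn": 0.0}, {"tx": -0.6, "ty": -1.9, "tz": 37.5, "turn": 0.0}, {"tx": -0.5, "ty": -1.8, "tz": 37.5, "turn": 0.0}, {"tx": -0.6, "ty": -1.9, "tz": 37.5, "turn": 0.0}, {"tx": -0.5, "ty": -1.8, "tz": 37.5, "turn": 0.0}]
```

```bash
python3 - <<'E'
from h import *
for c in ['top','scene']:
    p=r.capture(c); q=pts(p,p['depth']>0)
    q=q[(q[:,0]>.28)&(q[:,0]<.40)&(q[:,1]<-.15)&(q[:,1]>-.3)&(q[:,2]>.018)&(q[:,2]<.05)]
    (ce,s,a)=cv2.minAreaRect((q[:,:2]*1000).astype(np.float32)); print(c,len(q),cv2.boxPoints((ce,s,a)).round(0).tolist(),np.percentile(q,[2,98],0).round(3).tolist())
E
python3 plan.py "[(452,210,80,173.6),(470,200,200,173.6),(490,100,430,176),(470,-60,450,187),(411,-167,430,195),(410.2,-167.4,90,195)]"
```

```text
top 1454 [[281.0, -182.0], [293.0, -280.0], [362.0, -271.0], [350.0, -173.0]] [[0.288, -0.272, 0.024], [0.357, -0.18, 0.035]]
scene 2091 [[281.0, -184.0], [293.0, -282.0], [363.0, -274.0], [351.0, -175.0]] [[0.29, -0.278, 0.02], [0.359, -0.183, 0.034]]
10.8 [449.9 190.4  15.3] 173.6 F [-0.81 -0.76  0.22] w 0.647 tilt [-0. -0. -1.] [-0.112 -0.994  0.   ]
# 2 [452. 210.  80.] 173.6
# 5 [470. 200. 200.] 173.6
# 11 [490. 100. 430.] 176.0
# 15 [470. -60. 450.] 187.0
# 18 [ 411. -167.  430.] 195.0
# 27 [ 410.2 -167.4   90. ] 195.0
[{"tx": -9.8, "ty": 0.1, "tz": -32.4, "turn": -0.0}, {"tx": -9.9, "ty": 0.0, "tz": -32.3, "turn": -0.0}, {"tx": 2.6, "ty": -6.3, "tz": -40.0, "turn": -0.0}, {"tx": 2.7, "ty": -6.3, "tz": -40.0, "turn": -0.0}, {"tx": 2.6, "ty": -6.4, "tz": -40.0, "turn": -0.0}, {"tx": 16.2, "ty": -5.2, "tz": -38.3, "turn": -0.007}, {"tx": 16.2, "ty": -5.1, "tz": -38.3, "turn": -0.007}, {"tx": 16.3, "ty": -4.9, "tz": -38.4, "turn": -0.007}, {"tx": 16.3, "ty": -4.8, "tz": -38.3, "turn": -0.007}, {"tx": 16.3, "ty": -4.7, "tz": -38.4, "turn": -0.007}, {"tx": 16.4, "ty": -4.6, "tz": -38.3, "turn": -0.007}, {"tx": 40.2, "ty": 2.2, "tz": -5.0, "turn": -0.048}]
[{"tx": 40.1, "ty": 4.1, "tz": -5.0, "turn": -0.048}, {"tx": 39.9, "ty": 6.0, "tz": -5.0, "turn": -0.048}, {"tx": 39.5, "ty": 8.0, "tz": -5.0, "turn": -0.048}, {"tx": 33.0, "ty": 23.9, "tz": 6.7, "turn": -0.047}, {"tx": 31.9, "ty": 25.4, "tz": 6.6, "turn": -0.046}, {"tx": 30.6, "ty": 26.7, "tz": 6.7, "turn": -0.047}, {"tx": 0.0, "ty": 0.1, "tz": 37.8, "turn": 0.0}, {"tx": 0.0, "ty": 0.1, "tz": 37.8, "turn": 0.0}, {"tx": 0.0, "ty": 0.1, "tz": 37.8, "turn": 0.0}, {"tx": 0.0, "ty": 0.1, "tz": 37.8, "turn": 0.0}, {"tx": 0.0, "ty": 0.1, "tz": 37.8, "turn": 0.0}, {"tx": 0.1, "ty": 0.1, "tz": 37.7, "turn": 0.0}]
[{"tx": 0.0, "ty": 0.1, "tz": 37.8, "turn": 0.0}, {"tx": 0.1, "ty": 0.1, "tz": 37.7, "turn": 0.0}, {"tx": 0.0, "ty": 0.1, "tz": 37.8, "turn": 0.0}]
```

```bash
python3 - <<'E'
from h import *
s=r.observe(); j=s['qpos']; print(j.round(3), s['tcp_pos'])
a=j[0]; e=np.array([np.cos(a),np.sin(a)]); n=np.array([-e[1],e[0]]); t=s['tcp_pos'][:2]; print('tcp s,l',t@e,t@n)
P=[]
for c in ['top','scene']:
    p=r.capture(c); P.append(pts(p,p['depth']>0))
q=np.vstack(P); S=q[:,:2]@e; L=q[:,:2]@n
for l in np.arange(-.25,.2,.05):
    print('l %.2f'%l,' '.join('%3d'%(100*q[(abs(S-x)<.02)&(abs(L-l)<.025)&(q[:,2]<.95),2].max(initial=-.05)) for x in np.arange(-.1,.7,.04)))
# microscope, high points
m=q[(q[:,0]>.1)&(q[:,0]<.42)&(q[:,1]>-.22)&(q[:,1]<.16)&(q[:,2]>.1)&(q[:,2]<.45)]
for z in (.1,.2,.3,.35,.39): 
    k=m[(m[:,2]>z)]; print(z,len(k),np.percentile(k,[1,99],0).round(3).tolist())
save(r.capture('scene'),'s6.png')
E
```

```text
[ 0.722  0.338 -0.421 -0.    -0.811 -0.834] [0.44990434 0.19041564 0.01526729]
tcp s,l 0.46350107904158927 -0.15439812912402603
l -0.25  -5   0   0   0   8   5  41  41  41  40  15   6   7   7   7   0   0   0   0   0
l -0.20   0   0   0   0   0   4  41  40  41  41  39   4   6  42  42  42   0   0   0  27
l -0.15   0   0   0   0   0   0  15  40  41  40  39  11   3  42  43  42   0   0  27  28
l -0.10   1  19  20  21  19   1   0  15  38  38  27  22   2  42  42  42   0   0  28  28
l -0.05   1  22  22  22  22   1   0  62  66  63  59  56  52  48  43  41  -5  28  28  28
l -0.00   4  22  22  22  22   4   0   0  63  63  60  56  53  49  44  40  28  28  28  32
l 0.05   4  22  32  42  46  45  45  44   0  59  59  56  52  48  44  40  28  28  32  32
l 0.10   0  22  33  45  46  45  45  44   0   0   0  -5  -5   8  28  28  28  32  32  35
l 0.15   0   0  -5  43  45   0   0   0   0   0   0  -5  54  54  28  28  37  37  35  35
0.1 20408 [[0.227, -0.095, 0.105], [0.417, 0.157, 0.415]]
0.2 15428 [[0.247, -0.096, 0.207], [0.417, 0.158, 0.415]]
0.3 12174 [[0.246, -0.097, 0.307], [0.417, 0.157, 0.415]]
0.35 10865 [[0.246, -0.097, 0.354], [0.416, 0.156, 0.416]]
0.39 6576 [[0.248, -0.098, 0.39], [0.415, 0.156, 0.416]]
```

View pics/s6.png

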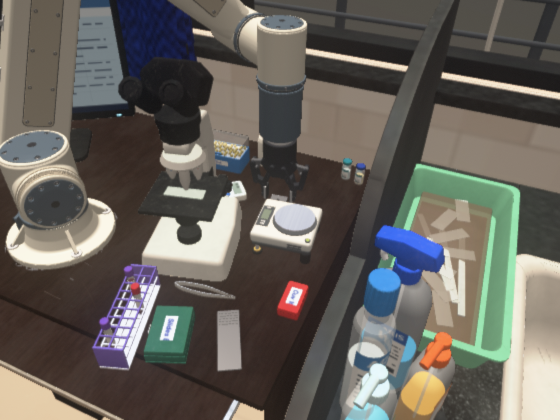

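The forearm runs about 0.155 m to the left of the tool, so picking the wedge could put it over the microscope's head. I'll fit a simple arm model and check clearance against the measured microscope points.

```bash
cat > clr.py <<'E'
from h import *
L1,L2,zw,OFF=.525,.399,.2206-.0153,.155   # wrist height above shoulder = z_tcp+zw
def clear(T,q,Rf=.05,z0=.13):
    x,y,z=T; rr=np.hypot(x,y); s=np.sqrt(rr**2-OFF**2); j1=np.arctan2(y,x)+np.arcsin(OFF/rr)
    h=z+zw; d=np.hypot(s,h); A=np.arccos((L1**2+d*d-L2**2)/(2*L1*d)); el=np.arctan2(h,s)+A
    E=np.array([L1*np.cos(el),L1*np.sin(el)+z0]); W=np.array([s,h+z0])
    e=np.array([np.cos(j1),np.sin(j1)])
    A3=np.array([*(E[0]*e),E[1]]); B3=np.array([*(W[0]*e),W[1]]); u=B3-A3; t=np.clip((q-A3)@u/(u@u),0,1.0)
    dist=np.linalg.norm(q-A3-t[:,None]*u,axis=1)
    i=dist.argmin(); return j1.round(3),s.round(3),dist[i].round(3),q[i].round(3),W[1].round(3)
E
python3 - <<'E'
from clr import *
Q=[]
for c in ['top','scene']:
    p=r.capture(c); q=pts(p,p['depth']>0); Q.append(q)
q=np.vstack(Q); j=r.observe()['qpos'][0]; e=np.array([np.cos(j),np.sin(j)]); n=np.array([-e[1],e[0]])
L=q[:,:2]@n
# arm radius check: perpendicular distance of arm points to model forearm axis
t=r.observe()['tcp_pos']
m=(q[:,0]>.15)&(q[:,0]<.42)&(q[:,1]>-.25)&(q[:,1]<.12)&(q[:,2]>.15)&(q[:,2]<.44)&(L<-.1)
m=q[m]; np.save('mic.npy',m); print(len(m))
for z in (.15,.25,.3,.34,.36,.38,.4):
    k=m[m[:,2]>z]; print(z,np.percentile(k,[.3,99.7],0).round(3)[:,:2].tolist())
for x in np.arange(.2,.4,.02): print(x.round(2),[int(1000*m[(abs(m[:,0]-x-.01)<.01)&(abs(m[:,1]-y-.01)<.01),2].max(initial=0)) for y in np.arange(.08,-.2,-.02)])
# forearm top calibration
f=q[(abs(L)<.01)]; S=f[:,:2]@e
print('top',[(round(x,2),f[abs(S-x)<.008,2].max(initial=0).round(3)) for x in (.22,.26,.3,.34,.38,.42)])
for T in [(.410,-.167,.018),(.423,-.214,.018),(.431,-.243,.017),(.437,-.262,.016),(.4499,.1904,.0153),(.457,.11,.074)]: print(T,clear(T,m))
E
```

```text
18780
0.15 [[0.229, -0.098], [0.366, 0.116]]
0.25 [[0.244, -0.098], [0.35, 0.116]]
0.3 [[0.243, -0.098], [0.35, 0.067]]
0.34 [[0.243, -0.098], [0.35, 0.067]]
0.36 [[0.243, -0.098], [0.35, 0.067]]
0.38 [[0.244, -0.099], [0.349, 0.067]]
0.4 [[0.248, -0.091], [0.345, 0.04]]
0.2 [0, 0, 0, 0, 0, 0, 0, 0, 0, 0, 0, 0, 0, 0, 0]
0.22 [0, 0, 157, 157, 158, 158, 157, 157, 157, 0, 0, 0, 0, 0, 0]
0.24 [0, 385, 392, 401, 406, 402, 386, 403, 416, 413, 0, 0, 0, 0, 0]
0.26 [280, 391, 400, 410, 415, 408, 388, 405, 419, 415, 393, 0, 0, 0, 0]
0.28 [281, 392, 401, 410, 414, 410, 374, 389, 410, 410, 0, 0, 0, 0, 0]
0.3 [279, 391, 400, 410, 415, 410, 383, 400, 417, 414, 0, 0, 0, 0, 0]
0.32 [0, 392, 399, 409, 414, 410, 386, 404, 418, 416, 391, 0, 0, 0, 0]
0.34 [0, 374, 384, 393, 400, 400, 377, 390, 412, 412, 0, 0, 0, 0, 0]
0.36 [0, 0, 158, 158, 157, 160, 159, 159, 159, 0, 0, 0, 0, 0, 0]
0.38 [0, 0, 0, 0, 0, 0, 0, 0, 0, 0, 0, 0, 0, 0, 0]
top [(0.22, np.float64(0.005)), (0.26, np.float64(0.637)), (0.3, np.float64(0.595)), (0.34, np.float64(0.558)), (0.38, np.float64(0.518)), (0.42, np.float64(0.477))]
(0.41, -0.167, 0.018) (np.float64(-0.029), np.float64(0.415), np.float64(0.02), array([ 0.345, -0.003,  0.397]), np.float64(0.353))
(0.423, -0.214, 0.018) (np.float64(-0.135), np.float64(0.448), np.float64(0.038), array([ 0.341, -0.068,  0.407]), np.float64(0.353))
(0.431, -0.243, 0.017) (np.float64(-0.195), np.float64(0.47), np.float64(0.039), array([ 0.342, -0.08 ,  0.413]), np.float64(0.352))
(0.437, -0.262, 0.016) (np.float64(-0.231), np.float64(0.485), np.float64(0.044), array([ 0.342, -0.084,  0.413]), np.float64(0.351))
(0.4499, 0.1904, 0.0153) (np.float64(0.723), np.float64(0.463), np.float64(0.176), array([0.271, 0.068, 0.388]), np.float64(0.351))
(0.457, 0.11, 0.074) (np.float64(0.572), np.float64(0.444), np.float64(0.15), array([0.278, 0.068, 0.389]), np.float64(0.409))
```

```bash
python3 - <<'E'
from h import *
j=r.observe()['qpos']; e=np.array([np.cos(j[0]),np.sin(j[0])]); n=np.array([-e[1],e[0]])
th=j[1]-j[2]
for c in ['top','scene']:
    p=r.capture(c); q=pts(p,p['depth']>0); S=q[:,:2]@e; L=q[:,:2]@n
    # axis model z0=.13
    E=np.array([.525*np.sin(j[1]),.525*np.cos(j[1])+.13]); u=(S-E[0])*np.cos(th)-(q[:,2]-E[1])*np.sin(th); v=(S-E[0])*np.sin(th)+(q[:,2]-E[1])*np.cos(th)
    for a in np.arange(-.04,.44,.04):
        m=(abs(u-a)<.01)&(abs(v)<.12)&(abs(L)<.12)
        if m.sum()>20: print(c,round(a,2),m.sum(),'v',np.percentile(v[m],[1,99]).round(3),'L',np.percentile(L[m],[1,99]).round(3))
E
```

```text
top 0.0 73 v [0.037 0.058] L [-0.066 -0.056]
top 0.04 443 v [0.012 0.055] L [-0.064 -0.016]
top 0.08 1171 v [0.01  0.058] L [-0.046  0.021]
top 0.12 1290 v [0.003 0.059] L [-0.045  0.04 ]
top 0.16 1246 v [-0.005  0.06 ] L [-0.049  0.048]
top 0.2 911 v [-0.007  0.06 ] L [-0.049  0.049]
top 0.24 797 v [-0.006  0.058] L [-0.049  0.049]
top 0.28 678 v [-0.005  0.056] L [-0.049  0.049]
top 0.32 554 v [-0.     0.052] L [-0.118  0.039]
top 0.36 2170 v [-0.022  0.066] L [-0.118  0.064]
top 0.4 526 v [0.05  0.059] L [-0.112  0.062]
scene 0.24 159 v [-0.038 -0.004] L [-0.051 -0.003]
scene 0.28 299 v [-0.035  0.023] L [-0.053 -0.011]
scene 0.32 366 v [-0.031  0.043] L [-0.048 -0.012]
scene 0.36 501 v [-0.033  0.056] L [-0.118  0.056]
scene 0.4 21 v [-0.046 -0.034] L [-0.109  0.035]
```

```bash
python3 - <<'E'
from clr import *
m=np.load('mic.npy')
k=m[m[:,2]>.34]
c=np.array([.4227,-.2138]); u=np.array([.26,-.966]); 
for t in (-.044,-.02,0,.02,.03,.04,.045,.05):
    for z in (.017,.022):
        T=(*(c+t*u),z); j,s,d,q,w=clear(T,k,z0=.144); print(t,np.round(T,3),'clear mm',round(1000*(d-.049),1),q)
for x in (.42,.46,.5,.54):
    print(x,[(y,round(1000*(clear((x,y,.018),k,z0=.144)[2]-.049))) for y in (-.3,-.25,-.2,-.15,-.1,-.05)])
E
```

```text
-0.044 [ 0.411 -0.171  0.017] clear mm -17.0 [ 0.345 -0.003  0.397]
-0.044 [ 0.411 -0.171  0.022] clear mm -15.0 [ 0.345 -0.003  0.397]
-0.02 [ 0.418 -0.194  0.017] clear mm -1.0 [ 0.338 -0.065  0.407]
-0.02 [ 0.418 -0.194  0.022] clear mm 1.0 [ 0.338 -0.065  0.407]
0 [ 0.423 -0.214  0.017] clear mm -3.0 [ 0.341 -0.068  0.407]
0 [ 0.423 -0.214  0.022] clear mm -1.0 [ 0.338 -0.071  0.412]
0.02 [ 0.428 -0.233  0.017] clear mm -2.0 [ 0.342 -0.08   0.413]
0.02 [ 0.428 -0.233  0.022] clear mm 0.0 [ 0.342 -0.08   0.413]
0.03 [ 0.43  -0.243  0.017] clear mm -1.0 [ 0.342 -0.08   0.413]
0.03 [ 0.43  -0.243  0.022] clear mm 1.0 [ 0.342 -0.08   0.413]
0.04 [ 0.433 -0.252  0.017] clear mm 2.0 [ 0.342 -0.08   0.413]
0.04 [ 0.433 -0.252  0.022] clear mm 4.0 [ 0.342 -0.08   0.413]
0.045 [ 0.434 -0.257  0.017] clear mm 4.0 [ 0.342 -0.084  0.413]
0.045 [ 0.434 -0.257  0.022] clear mm 6.0 [ 0.342 -0.084  0.413]
0.05 [ 0.436 -0.262  0.017] clear mm 6.0 [ 0.342 -0.084  0.413]
0.05 [ 0.436 -0.262  0.022] clear mm 8.0 [ 0.342 -0.084  0.413]
0.42 [(-0.3, 16), (-0.25, -5), (-0.2, -1), (-0.15, -18), (-0.1, -19), (-0.05, -13)]
0.46 [(-0.3, 30), (-0.25, 16), (-0.2, 20), (-0.15, 7), (-0.1, 6), (-0.05, 9)]
0.5 [(-0.3, 43), (-0.25, 34), (-0.2, 39), (-0.15, 29), (-0.1, 27), (-0.05, 33)]
0.54 [(-0.3, 54), (-0.25, 50), (-0.2, 54), (-0.15, 48), (-0.1, 46), (-0.05, 52)]
```

```bash
python3 - <<'E'
from clr import *
m=np.load('mic.npy'); k=m[m[:,2]>.34]
c=np.array([.4227,-.2138]); u=np.array([.26,-.966]); w=np.array([.966,.26])
for t in (-.03,-.025,-.02,-.015,-.01,0):
    T=(*(c+t*u+.018*w),.020); j,s,d,q,_=clear(T,k,z0=.144); print(t,np.round(T,4),'clear mm',round(1000*(d-.049),1),q)
E
python3 plan.py "[(452,210,80,173.6),(470,200,200,173.6),(490,100,430,176),(480,-60,450,187),(436,-192,430,195),(436,-192,90,195)]"
```

```text
-0.03 [ 0.4323 -0.1801  0.02  ] clear mm 1.0 [ 0.345 -0.003  0.397]
-0.025 [ 0.4336 -0.185   0.02  ] clear mm 4.0 [ 0.345 -0.003  0.397]
-0.02 [ 0.4349 -0.1898  0.02  ] clear mm 8.0 [ 0.345 -0.003  0.397]
-0.015 [ 0.4362 -0.1946  0.02  ] clear mm 10.0 [ 0.338 -0.065  0.407]
-0.01 [ 0.4375 -0.1995  0.02  ] clear mm 9.0 [ 0.338 -0.065  0.407]
0 [ 0.4401 -0.2091  0.02  ] clear mm 9.0 [ 0.338 -0.071  0.412]
11.15 [449.9 190.4  15.3] 173.6 F [-0.19 -0.23  0.37] w 0.649 tilt [-0. -0. -1.] [-0.112 -0.994  0.   ]
# 2 [452. 210.  80.] 173.6
# 5 [470. 200. 200.] 173.6
# 11 [490.  100.1 430. ] 176.0
# 15 [480. -60. 450.] 187.0
# 19 [ 436. -192.  430.] 195.0
# 28 [ 436. -192.   90.] 195.0
[{"tx": -9.9, "ty": 0.1, "tz": -32.4, "turn": -0.0}, {"tx": -9.8, "ty": 0.0, "tz": -32.3, "turn": -0.0}, {"tx": 2.6, "ty": -6.3, "tz": -40.0, "turn": -0.0}, {"tx": 2.6, "ty": -6.3, "tz": -40.0, "turn": -0.0}, {"tx": 2.7, "ty": -6.4, "tz": -40.0, "turn": -0.0}, {"tx": 16.2, "ty": -5.2, "tz": -38.3, "turn": -0.007}, {"tx": 16.2, "ty": -5.1, "tz": -38.3, "turn": -0.007}, {"tx": 16.3, "ty": -4.9, "tz": -38.4, "turn
[... 362 characters left out ...]
"tz": -5.0, "turn": -0.048}, {"tx": 31.4, "ty": 14.9, "tz": 5.0, "turn": -0.035}, {"tx": 30.9, "ty": 16.0, "tz": 5.0, "turn": -0.035}, {"tx": 30.3, "ty": 17.1, "tz": 5.0, "turn": -0.035}, {"tx": 29.7, "ty": 18.2, "tz": 5.0, "turn": -0.035}, {"tx": -0.0, "ty": -0.0, "tz": 37.8, "turn": 0.0}, {"tx": -0.0, "ty": -0.0, "tz": 37.8, "turn": 0.0}, {"tx": -0.0, "ty": -0.0, "tz": 37.8, "turn": 0.0}, {"tx": -0.0, "ty": -0.0, "tz": 37.8, "turn": 0.0}, {"tx": -0.0, "ty": -0.0, "tz": 37.8, "turn": 0.0}]
[{"tx": -0.0, "ty": -0.0, "tz": 37.7, "turn": 0.0}, {"tx": -0.0, "ty": -0.0, "tz": 37.8, "turn": 0.0}, {"tx": -0.0, "ty": -0.0, "tz": 37.7, "turn": 0.0}, {"tx": -0.0, "ty": -0.0, "tz": 37.8, "turn": 0.0}]
```

Gripping open and offset ~18 mm in +x lets the near finger draw the wedge over and keeps the forearm about 9 mm clear of the microscope. Going there.

apply_moves(moves=[{"tx": 0,"ty": 0,"tz": -25,"turn": 0},{"tx": -19.7,"ty": 0,"tz": -40,"turn": 0},{"tx": 2.6,"ty": -6.3,"tz": -40,"turn": 0},{"tx": 2.6,"ty": -6.3,"tz": -40,"turn": 0},{"tx": 2.7,"ty": -6.4,"tz": -40,"turn": 0},{"tx": 16.2,"ty": -5.2,"tz": -38.3,"turn": -0.007},{"tx": 16.2,"ty": -5.1,"tz": -38.3,"turn": -0.007},{"tx": 16.3,"ty": -4.9,"tz": -38.4,"turn": -0.007},{"tx": 16.3,"ty": -4.8,"tz": -38.3,"turn": -0.007},{"tx": 16.3,"ty": -4.7,"tz": -38.4,"turn": -0.007},{"tx": 16.3,"ty": -4.6,"tz": -38.3,"turn": -0.007},{"tx": 40.1,"ty": -0.3,"tz": -5,"turn": -0.048}], fingers=-0.3)

```text
time_s: 12.35
tcp_pos: [0.4889, 0.0604, 0.4389]
orientation: [-2.196, 2.239, -0.005]
wrist_force: [1.4, -0.4, 0.4]
width: 0.653
gripper_force: 0.0
```

apply_moves(moves=[{"tx": 40.1,"ty": 1.6,"tz": -5.0,"turn": -0.048},{"tx": 39.9,"ty": 3.5,"tz": -5.0,"turn": -0.048},{"tx": 39.7,"ty": 5.5,"tz": -5.0,"turn": -0.048},{"tx": 31.4,"ty": 14.9,"tz": 5.0,"turn": -0.035},{"tx": 30.9,"ty": 16.0,"tz": 5.0,"turn": -0.035},{"tx": 30.3,"ty": 17.1,"tz": 5.0,"turn": -0.035},{"tx": 29.7,"ty": 18.2,"tz": 5.0,"turn": -0.035},{"tx": 0,"ty": 0,"tz": 38,"turn": 0},{"tx": 0,"ty": 0,"tz": 38,"turn": 0},{"tx": 0,"ty": 0,"tz": 38,"turn": 0},{"tx": 0,"ty": 0,"tz": 38,"turn": 0},{"tx": 0,"ty": 0,"tz": 38,"turn": 0}], fingers=-1)

```text
time_s: 13.55
tcp_pos: [0.4357, -0.192, 0.2388]
orientation: [-2.492, 1.912, -0.0]
wrist_force: [1.0, -1.2, -0.1]
width: 1.0
gripper_force: 0.0
```

apply_moves(moves=[{"tx": 0,"ty": 0,"tz": 38,"turn": 0},{"tx": 0,"ty": 0,"tz": 38,"turn": 0},{"tx": 0,"ty": 0,"tz": 38,"turn": 0},{"tx": 0,"ty": 0,"tz": 38,"turn": 0},{"tx": 0,"ty": 0,"tz": 0,"turn": 0},{"tx": 0,"ty": 0,"tz": 0,"turn": 0}])

```text
time_s: 14.15
tcp_pos: [0.4363, -0.1923, 0.0891]
orientation: [2.492, -1.911, 0.0]
wrist_force: [-0.2, -0.6, 0.7]
width: 1.0
gripper_force: 0.0
```

```bash
python3 plan.py "[(436,-192,50,195),(436,-192,20,195)]"; python3 - <<'E'
from h import *
import fit
fit.rect('wedge',.001,.016);fit.rect('packer',.004,.013); fit.rect('balance',.05,.068)
p=r.capture('scene'); save(p,'s7.png'); a=cv2.imread('pics/s7.png')[150:370,110:330]; cv2.imwrite('pics/s7c.png',cv2.resize(a,None,fx=2.7,fy=2.7,interpolation=cv2.INTER_CUBIC))
E
```

```text
14.15 [ 436.3 -192.3   89.1] -165.0 F [-0.15 -0.57  0.72] w 1.0 tilt [-0.001 -0.001 -1.   ] [ 0.26  -0.966  0.001]
# 1 [ 436. -192.   50.] 195.0
# 2 [ 436. -192.   20.] 195.0
[{"tx": -0.4, "ty": 0.2, "tz": 39.1, "turn": 0.001}, {"tx": -0.0, "ty": 0.0, "tz": 30.0, "turn": -0.0}]
wedge 0.5 [ 419.9 -200.8] [34.  35.7] 87.3 192 [ 0.4194 -0.2004]
packer 0.81 [444.6 146.5] [116.1  40.4] 84.1 690 [0.4442 0.1583]
balance 0.6 [487.5  56.5] [124.  130.3] 83.4 1820 [0.4683 0.0694]
```

View pics/s7c.png

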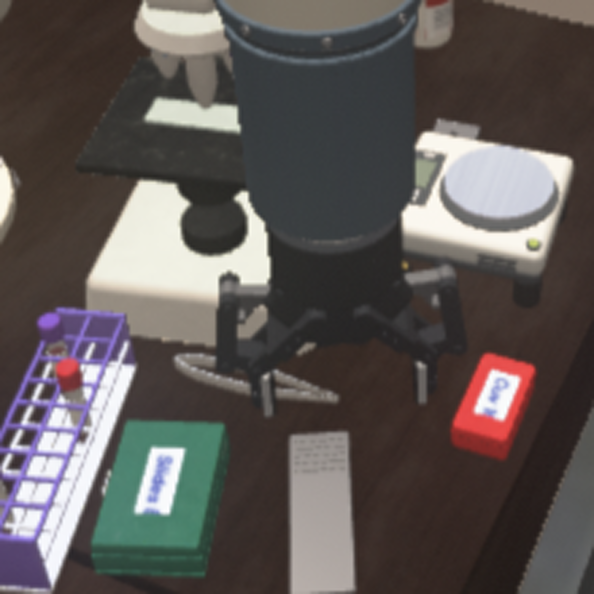

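The open fingers (crop px 267,390 and 422,380) straddle the wedge line, the packer tail shows at (455,128), and the forceps stay clear. Descending in stages.

apply_moves(moves=[{"tx": -0.4,"ty": 0.2,"tz": 30,"turn": 0},{"tx": 0,"ty": 0,"tz": 20,"turn": 0},{"tx": 0,"ty": 0,"tz": 8,"turn": 0},{"tx": 0,"ty": 0,"tz": 0,"turn": 0},{"tx": 0,"ty": 0,"tz": 0,"turn": 0}])

```text
time_s: 14.9
tcp_pos: [0.4367, -0.1919, 0.0314]
orientation: [-2.492, 1.911, -0.003]
wrist_force: [0.2, -0.3, -0.5]
width: 1.002
gripper_force: 0.0
```

apply_moves(moves=[{"tx": 0,"ty": 0,"tz": 4,"turn": 0},{"tx": 0,"ty": 0,"tz": 4,"turn": 0},{"tx": 0,"ty": 0,"tz": 4,"turn": 0},{"tx": 0,"ty": 0,"tz": 0,"turn": 0},{"tx": 0,"ty": 0,"tz": 0,"turn": 0}])

```text
time_s: 15.4
tcp_pos: [0.4357, -0.1917, 0.0182]
orientation: [2.492, -1.912, -0.0]
wrist_force: [-0.4, -1.0, -0.6]
width: 0.999
gripper_force: 0.0
```

apply_moves(moves=[{"tx": 0,"ty": 0,"tz": 0,"turn": 0},{"tx": 0,"ty": 0,"tz": 0,"turn": 0},{"tx": 0,"ty": 0,"tz": 0,"turn": 0},{"tx": 0,"ty": 0,"tz": 0,"turn": 0},{"tx": 0,"ty": 0,"tz": 0,"turn": 0},{"tx": 0,"ty": 0,"tz": 0,"turn": 0},{"tx": 0,"ty": 0,"tz": 0,"turn": 0}], fingers=0.2, squeeze=40)

```text
time_s: 16.1
tcp_pos: [0.4288, -0.1946, 0.0232]
orientation: [2.485, -1.901, -0.012]
wrist_force: [-31.5, -1.1, 66.2]
width: 0.407
gripper_force: 33.3
```

Fully open, the tips sit about 13 mm farther back, so the near finger closed onto the wedge's top. I'm reopening and checking.

apply_moves(moves=[{"tx": 0,"ty": 0,"tz": 0,"turn": 0},{"tx": 0,"ty": 0,"tz": 0,"turn": 0},{"tx": 0,"ty": 0,"tz": 0,"turn": 0},{"tx": 0,"ty": 0,"tz": 0,"turn": 0},{"tx": 0,"ty": 0,"tz": -25,"turn": 0},{"tx": 0,"ty": 0,"tz": 0,"turn": 0},{"tx": 0,"ty": 0,"tz": 0,"turn": 0}], fingers=-1)

```text
time_s: 16.8
tcp_pos: [0.4361, -0.1916, 0.0433]
orientation: [-2.492, 1.912, -0.001]
wrist_force: [-0.8, -0.1, 0.4]
width: 0.998
gripper_force: 0.0
```

```bash
python3 plan.py "[(436,-192,44,195)]"; python3 - <<'E'
from h import *
import fit
for c in ['top','scene']:
    p=r.capture(c)
    o=r.masks_of(p,'wedge')[0]; q=pts(p,o['pixels']); q=q[(q[:,2]>.001)&(q[:,2]<.018)]
    (ce,s,a)=cv2.minAreaRect((q[:,:2]*1000).astype(np.float32)); print(c,o['confidence'],np.round(ce,1),np.round(s,1),round(a,1),len(q),np.percentile(q[:,2],[5,50,95]).round(3))
    if c=='scene': print(r.masks_of(p,'forceps')[0]['extent'])
save(p,'s8.png'); a=cv2.imread('pics/s8.png')[150:370,110:330]; cv2.imwrite('pics/s8c.png',cv2.resize(a,None,fx=2.7,fy=2.7,interpolation=cv2.INTER_CUBIC))
E
```

```text
16.8 [ 436.1 -191.6   43.3] -165.0 F [-0.76 -0.09  0.38] w 0.998 tilt [ 0.001  0.    -1.   ] [ 0.259 -0.966  0.   ]
# 1 [ 436. -192.   44.] 195.0
[{"tx": 0.4, "ty": 0.2, "tz": -0.7, "turn": 0.0}]
top 0.62 [ 421.  -185.9] [34.3 33.2] 84.3 155 [0.007 0.011 0.014]
scene 0.79 [ 429.3 -216.2] [ 40.4 118.4] 12.7 1323 [0.003 0.009 0.013]
[174.2, 282.2, 36.0, 9.3]
```

View pics/s8c.png

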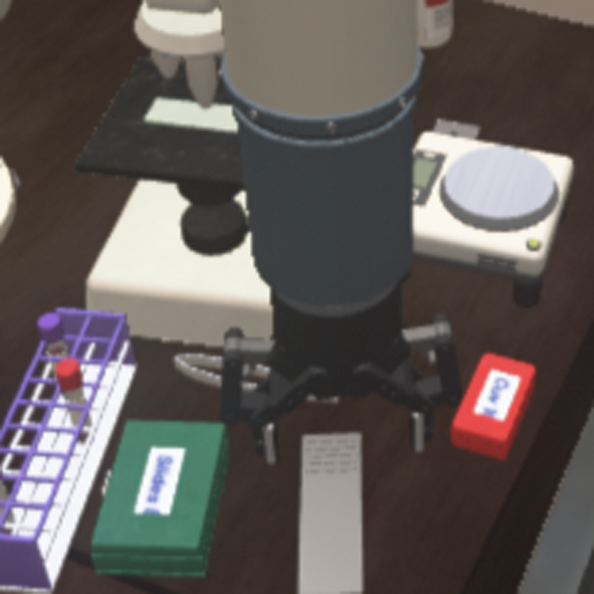

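apply_moves(moves=[{"tx": 4,"ty": 3,"tz": 0,"turn": 0.04},{"tx": 0,"ty": 0,"tz": 10,"turn": 0},{"tx": 0,"ty": 0,"tz": 8,"turn": 0},{"tx": 0,"ty": 0,"tz": 6,"turn": 0},{"tx": 0,"ty": 0,"tz": 4,"turn": 0},{"tx": 0,"ty": 0,"tz": 3,"turn": 0},{"tx": 0,"ty": 0,"tz": 0,"turn": 0},{"tx": 0,"ty": 0,"tz": 0,"turn": 0}], fingers=-0.56, squeeze=20)

```text
time_s: 17.9
tcp_pos: [0.4341, -0.1963, 0.0124]
orientation: [-2.454, 1.961, -0.0]
wrist_force: [1.0, -0.4, -0.4]
width: 0.783
gripper_force: 0.0
```

```bash
python3 plan.py "[(434,-196.6,12,192.7)]"; python3 - <<'E'
from h import *
p=r.capture('scene')
o=r.masks_of(p,'wedge')[0]; q=pts(p,o['pixels']); q=q[(q[:,2]>.001)&(q[:,2]<.018)]
(ce,s,a)=cv2.minAreaRect((q[:,:2]*1000).astype(np.float32)); print(o['confidence'],np.round(ce,1),np.round(s,1),round(a,1),len(q),np.percentile(q[:,2],[5,50,95]).round(3))
E
```

```text
17.9 [ 434.1 -196.3   12.4] -167.3 F [ 0.96 -0.36 -0.43] w 0.783 tilt [ 0. -0. -1.] [ 0.22  -0.975  0.   ]
# 1 [ 434.  -196.6   12. ] 192.7
[{"tx": 0.2, "ty": 0.2, "tz": 0.4, "turn": 0.001}]
0.83 [ 428.8 -217.1] [ 43.  115.9] 11.9 1342 [0.003 0.009 0.013]
```

apply_moves(moves=[{"tx": 0,"ty": 0,"tz": 0,"turn": 0},{"tx": 0,"ty": 0,"tz": 0,"turn": 0},{"tx": 0,"ty": 0,"tz": 0,"turn": 0}], fingers=-0.3)

```text
time_s: 18.3
tcp_pos: [0.434, -0.1963, 0.0124]
orientation: [-2.454, 1.962, -0.0]
wrist_force: [-0.2, -0.2, -0.7]
width: 0.652
gripper_force: 0.0
```

apply_moves(moves=[{"tx": 0,"ty": 0,"tz": -2,"turn": 0},{"tx": 0,"ty": 0,"tz": 0,"turn": 0},{"tx": 0,"ty": 0,"tz": 0,"turn": 0}], fingers=-0.12)

```text
time_s: 18.6
tcp_pos: [0.434, -0.1963, 0.0144]
orientation: [-2.454, 1.962, -0.0]
wrist_force: [0.7, -0.0, 0.4]
width: 0.561
gripper_force: 0.0
```

apply_moves(moves=[{"tx": 0,"ty": 0,"tz": -3,"turn": 0},{"tx": 0,"ty": 0,"tz": 0,"turn": 0},{"tx": 0,"ty": 0,"tz": 0,"turn": 0},{"tx": 0,"ty": 0,"tz": 0,"turn": 0},{"tx": 0,"ty": 0,"tz": 0,"turn": 0}], fingers=0.2)

```text
time_s: 19.1
tcp_pos: [0.4339, -0.1963, 0.0172]
orientation: [2.454, -1.962, -0.0]
wrist_force: [0.1, -0.2, -0.9]
width: 0.453
gripper_force: 24.4
```

apply_moves(moves=[{"tx": 0,"ty": 0,"tz": 0,"turn": 0},{"tx": 0,"ty": 0,"tz": 0,"turn": 0},{"tx": 0,"ty": 0,"tz": -5,"turn": 0},{"tx": 0,"ty": 0,"tz": -15,"turn": 0},{"tx": 0,"ty": 0,"tz": -30,"turn": 0},{"tx": 0,"ty": 0,"tz": 0,"turn": 0}], squeeze=45)

```text
time_s: 19.7
tcp_pos: [0.4366, -0.1971, 0.0711]
orientation: [-2.453, 1.959, -0.011]
wrist_force: [0.5, -0.8, 0.3]
width: 0.448
gripper_force: 49.7
```

```bash
python3 plan.py "[(440,-196,450,192.7),(480,-60,455,187),(485,80,455,178),(456,225,400,173.6),(454,226,60,173.6)]" 40; python3 - <<'E'
from h import *
for c in ['scene']:
    p=r.capture(c); o=r.masks_of(p,'wedge')[0]; q=pts(p,o['pixels']); q=q[(q[:,2]>.035)&(q[:,2]<.075)]
    (ce,s,a)=cv2.minAreaRect((q[:,:2]*1000).astype(np.float32)); print(o['confidence'],np.round(ce,1),np.round(s,1),round(a,1),len(q))
E
```

```text
19.7 [ 436.6 -197.1   71.1] -167.2 F [ 0.52 -0.81  0.31] w 0.448 tilt [ 0.007 -0.002 -1.   ] [ 0.221 -0.975  0.004]
# 10 [ 440. -196.  450.] 192.7
# 14 [480. -60. 455.] 187.0
# 18 [485.  80. 455.] 178.0
# 22 [456. 225. 400.] 173.6
# 31 [454. 226.  60.] 173.6
[{"tx": -0.0, "ty": -0.4, "tz": -37.9, "turn": 0.0}, {"tx": -0.0, "ty": -0.3, "tz": -37.9, "turn": 0.0}, {"tx": -0.0, "ty": -0.4, "tz": -37.9, "turn": 0.0}, {"tx": -0.0, "ty": -0.3, "tz": -37.9, "turn": 0.0}, {"tx": -0.0, "ty": -0.4, "tz": -37.9, "turn": 0.0}, {"tx": -0.1, "ty": -0.3, "tz": -37.9, "turn": 0.0}, {"tx": -0.0, "ty": -0.4, "tz": -37.9, "turn": 0.0}, {"tx": -0.1, "ty": -0.3, "tz": -37.9, "turn": 0.0}, {"tx": -0.0, "ty": -0.4, "tz": -37.8, "turn": 0.001}, {"tx": -0.1, "ty": -0.3, "tz": -37.9, "turn": 0.0}, {"tx": -31.0, "ty": -17.2, "tz": -1.2, "turn": 0.025}, {"tx": -31.4, "ty": -16.5, "tz": -1.3, "turn": 0.025}]
[{"tx": -31.8, "ty": -15.7, "tz": -1.2, "turn": 0.025}, {"tx": -32.1, "ty": -14.9, "tz": -1.3, "turn": 0.025}, {"tx": -34.6, "ty": -5.5, "tz": 0.0, "turn": 0.039}, {"tx": -34.8, "ty": -4.1, "tz": 0.0, "turn": 0.039}, {"tx": -34.9, "ty": -2.8, "tz": 0.0, "turn": 0.039}, {"tx": -35.0, "ty": -1.4, "tz": 0.0, "turn": 0.04}, {"tx": -36.0, "ty": 8.5, "tz": 13.8, "turn": 0.019}, {"tx": -35.8, "ty": 9.2, "tz": 13.7, "turn": 0.019}, {"tx": -35.6, "ty": 9.9, "tz": 13.8, "turn": 0.019}, {"tx": -35.4, "ty": 10.5, "tz": 13.7, "turn": 0.02}, {"tx": -0.1, "ty": 0.2, "tz": 37.8, "turn": -0.0}, {"tx": -0.1, "ty": 0.2, "tz": 37.8, "turn": -0.0}]
[{"tx": -0.1, "ty": 0.2, "tz": 37.8, "turn": -0.0}, {"tx": -0.1, "ty": 0.3, "tz": 37.8, "turn": -0.0}, {"tx": -0.1, "ty": 0.2, "tz": 37.8, "turn": -0.0}, {"tx": -0.1, "ty": 0.3, "tz": 37.8, "turn": -0.0}, {"tx": -0.1, "ty": 0.2, "tz": 37.7, "turn": -0.0}, {"tx": -0.0, "ty": 0.3, "tz": 37.8, "turn": -0.0}, {"tx": -0.1, "ty": 0.2, "tz": 37.7, "turn": -0.0}]
0.91 [ 440.2 -215. ] [ 39.8 117.8] 12.7 1407
```

apply_moves(moves=[{"tx": 0,"ty": 0,"tz": -38,"turn": 0},{"tx": 0,"ty": 0,"tz": -38,"turn": 0},{"tx": 0,"ty": 0,"tz": -38,"turn": 0},{"tx": 0,"ty": 0,"tz": -38,"turn": 0},{"tx": 0,"ty": 0,"tz": -38,"turn": 0},{"tx": 0,"ty": 0,"tz": -38,"turn": 0},{"tx": 0,"ty": 0,"tz": -38,"turn": 0},{"tx": 0,"ty": 0,"tz": -38,"turn": 0},{"tx": 0,"ty": 0,"tz": -38,"turn": 0},{"tx": 0,"ty": 0,"tz": -40,"turn": 0},{"tx": -31.0,"ty": -17.2,"tz": -3,"turn": 0.025},{"tx": -31.4,"ty": -16.5,"tz": -2,"turn": 0.025}])

```text
time_s: 21.0
tcp_pos: [0.4545, -0.1278, 0.4544]
orientation: [-2.4, 2.026, -0.0]
wrist_force: [0.6, -0.4, -1.2]
width: 0.444
gripper_force: 49.7
```

apply_moves(moves=[{"tx": -31.8,"ty": -15.7,"tz": -1.2,"turn": 0.025},{"tx": -32.1,"ty": -14.9,"tz": -1.3,"turn": 0.025},{"tx": -34.6,"ty": -5.5,"tz": 0,"turn": 0.039},{"tx": -34.8,"ty": -4.1,"tz": 0,"turn": 0.039},{"tx": -34.9,"ty": -2.8,"tz": 0,"turn": 0.039},{"tx": -35,"ty": -1.4,"tz": 0,"turn": 0.04},{"tx": -36,"ty": 8.5,"tz": 13.8,"turn": 0.019},{"tx": -35.8,"ty": 9.2,"tz": 13.7,"turn": 0.019},{"tx": -35.6,"ty": 9.9,"tz": 13.8,"turn": 0.019},{"tx": -35.4,"ty": 10.5,"tz": 13.7,"turn": 0.02},{"tx": 0,"ty": 0,"tz": 38,"turn": 0},{"tx": 0,"ty": 0,"tz": 38,"turn": 0}])

```text
time_s: 22.2
tcp_pos: [0.4494, 0.226, 0.3234]
orientation: [2.095, -2.339, -0.001]
wrist_force: [0.5, -0.4, 0.4]
width: 0.449
gripper_force: 49.7
```

apply_moves(moves=[{"tx": 0,"ty": 0,"tz": 38,"turn": 0},{"tx": 0,"ty": 0,"tz": 38,"turn": 0},{"tx": 0,"ty": 0,"tz": 38,"turn": 0},{"tx": 0,"ty": 0,"tz": 38,"turn": 0},{"tx": 0,"ty": 0,"tz": 38,"turn": 0},{"tx": 0,"ty": 0,"tz": 30,"turn": 0},{"tx": 0,"ty": 0,"tz": 0,"turn": 0},{"tx": 0,"ty": 0,"tz": 0,"turn": 0},{"tx": 0,"ty": 0,"tz": 0,"turn": 0}])

```text
time_s: 23.1
tcp_pos: [0.451, 0.2254, 0.1076]
orientation: [-2.092, 2.34, -0.001]
wrist_force: [0.4, -0.5, 0.3]
width: 0.448
gripper_force: 49.7
```

```bash
python3 plan.py "[(452.9,214.5,60,173.6),(452.9,214.5,28,173.6)]" 15; python3 - <<'E'
from h import *
import fit
fit.rect('balance',.05,.068)
for c in ['scene','top']:
    p=r.capture(c); 
    for n,z in (('wedge',(.05,.14)),('packer',(.004,.013))):
        o=r.masks_of(p,n)[0]; q=pts(p,o['pixels']); q=q[(q[:,2]>z[0])&(q[:,2]<z[1])]
        if len(q)<20: continue
        (ce,s,a)=cv2.minAreaRect((q[:,:2]*1000).astype(np.float32)); print(c,n,o['confidence'],np.round(ce,1),np.round(s,1),round(a,1),len(q),np.percentile(q[:,2],[2,50,98]).round(3))
E
```

```text
23.1 [451.  225.4 107.6] 173.6 F [ 0.38 -0.48  0.25] w 0.448 tilt [ 0.003  0.002 -1.   ] [-0.111 -0.994 -0.002]
# 4 [452.9 214.5  60. ] 173.6
# 7 [452.9 214.5  28. ] 173.6
[{"tx": 2.7, "ty": -0.8, "tz": 11.9, "turn": 0.0}, {"tx": 2.6, "ty": -0.8, "tz": 11.9, "turn": 0.0}, {"tx": 2.7, "ty": -0.7, "tz": 11.9, "turn": 0.0}, {"tx": 2.6, "ty": -0.8, "tz": 11.9, "turn": 0.0}, {"tx": 0.0, "ty": 0.0, "tz": 10.7, "turn": 0.0}, {"tx": 0.0, "ty": 0.0, "tz": 10.6, "turn": 0.0}, {"tx": 0.0, "ty": 0.0, "tz": 10.7, "turn": 0.0}]
balance 0.78 [487.1  56.3] [125.1 130.4] 84.0 2219 [0.4749 0.0578]
scene wedge 0.89 [448.6 203.2] [112.9  39.9] 82.8 483 [0.093 0.099 0.104]
scene packer 0.52 [451.4 191.8] [22.  38.4] 86.3 83 [0.006 0.008 0.011]
top wedge 0.81 [444.  183.4] [66.6 40.1] 83.3 586 [0.091 0.096 0.102]
top packer 0.87 [441.9 122.6] [68.7 40.1] 82.6 314 [0.005 0.008 0.012]
```

apply_moves(moves=[{"tx": 2.7,"ty": -0.8,"tz": 12,"turn": 0},{"tx": 2.6,"ty": -0.8,"tz": 12,"turn": 0},{"tx": 2.7,"ty": -0.8,"tz": 12,"turn": 0},{"tx": 2.7,"ty": -0.8,"tz": 12,"turn": 0},{"tx": 0,"ty": 0,"tz": 10,"turn": 0},{"tx": 0,"ty": 0,"tz": 10,"turn": 0},{"tx": 0,"ty": 0,"tz": 8,"turn": 0},{"tx": 0,"ty": 0,"tz": 0,"turn": 0},{"tx": 0,"ty": 0,"tz": 0,"turn": 0},{"tx": 0,"ty": 0,"tz": 0,"turn": 0}])

```text
time_s: 24.5
tcp_pos: [0.4523, 0.214, 0.0303]
orientation: [-2.093, 2.341, -0.0]
wrist_force: [0.3, -0.1, -0.8]
width: 0.446
gripper_force: 49.7
```

```bash
python3 plan.py "[(452.9,214.5,25.6,173.6)]" 15; python3 - <<'E'
from h import *
p=r.capture('scene'); o=r.masks_of(p,'wedge')[0]; q=pts(p,o['pixels']); q=q[(q[:,2]>.008)&(q[:,2]<.04)]
(ce,s,a)=cv2.minAreaRect((q[:,:2]*1000).astype(np.float32)); print(o['confidence'],np.round(ce,1),np.round(s,1),round(a,1),len(q))
t=(q[:,1]-.195)/.994
for b in np.arange(-.06,.08,.015):
    m=(t>b)&(t<b+.015); print(round(b,3),m.sum(),np.median(q[m,2]).round(4) if m.any() else '')
save(p,'s9.png'); a=cv2.imread('pics/s9.png')[140:290,200:360]; cv2.imwrite('pics/s9c.png',cv2.resize(a,None,fx=3.75,fy=3.75,interpolation=cv2.INTER_CUBIC))
E
```

```text
24.5 [452.3 214.   30.3] 173.6 F [ 0.26 -0.15 -0.76] w 0.446 tilt [ 0.001  0.001 -1.   ] [-0.112 -0.994 -0.001]
# 1 [452.9 214.5  25.6] 173.6
[{"tx": -0.6, "ty": -0.5, "tz": 4.7, "turn": -0.0}]
0.6 [451.9 210.3] [87.8 39.6] 83.2 323
-0.06 0 
-0.045 0 
-0.03 43 0.0214
-0.015 75 0.0223
0.0 69 0.0247
0.015 59 0.026
0.03 41 0.0253
0.045 36 0.0249
0.06 0 
0.075 0
```

View pics/s9c.png

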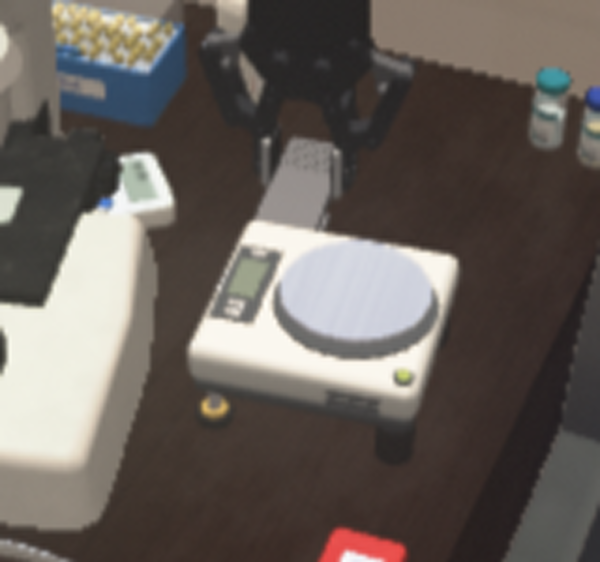

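Wedge (crop px ~300,180) is held level above the packer, in line with the front-left foot. Lowering it onto the packer.

apply_moves(moves=[{"tx": 0,"ty": -0.5,"tz": 3,"turn": 0},{"tx": 0,"ty": 0,"tz": 1.5,"turn": 0},{"tx": 0,"ty": 0,"tz": 0.5,"turn": 0},{"tx": 0,"ty": 0,"tz": 0,"turn": 0},{"tx": 0,"ty": 0,"tz": 0,"turn": 0}])

```text
time_s: 25.1
tcp_pos: [0.4525, 0.2136, 0.0248]
orientation: [-2.094, 2.342, -0.0]
wrist_force: [0.3, 0.1, -0.0]
width: 0.449
gripper_force: 49.7
```

apply_moves(moves=[{"tx": 6,"ty": 0,"tz": 0,"turn": 0},{"tx": 6,"ty": 0,"tz": 0,"turn": 0},{"tx": 6,"ty": 0,"tz": 0,"turn": 0},{"tx": 0,"ty": 0,"tz": 0,"turn": 0},{"tx": 0,"ty": 0,"tz": 0,"turn": 0},{"tx": 0,"ty": 0,"tz": 0,"turn": 0}])

```text
time_s: 25.7
tcp_pos: [0.4505, 0.1958, 0.0249]
orientation: [-2.093, 2.342, -0.0]
wrist_force: [-0.7, -0.0, -0.9]
width: 0.445
gripper_force: 49.7
```

apply_moves(moves=[{"tx": 0,"ty": 0,"tz": 0.5,"turn": 0},{"tx": 0,"ty": 0,"tz": 0.5,"turn": 0},{"tx": 0,"ty": 0,"tz": 0,"turn": 0},{"tx": 0,"ty": 0,"tz": 0,"turn": 0}])

```text
time_s: 26.1
tcp_pos: [0.4506, 0.196, 0.0241]
orientation: [-2.094, 2.342, -0.0]
wrist_force: [-0.5, 0.1, 5.2]
width: 0.448
gripper_force: 50.2
```

apply_moves(moves=[{"tx": 3,"ty": 0,"tz": 0,"turn": 0},{"tx": 3,"ty": 0,"tz": 0,"turn": 0},{"tx": 3,"ty": 0,"tz": 0,"turn": 0},{"tx": 0,"ty": 0,"tz": 0,"turn": 0},{"tx": 0,"ty": 0,"tz": 0,"turn": 0}])

```text
time_s: 26.6
tcp_pos: [0.4497, 0.1866, 0.0241]
orientation: [-2.094, 2.342, -0.001]
wrist_force: [0.4, -0.1, 5.4]
width: 0.448
gripper_force: 50.3
```

apply_moves(moves=[{"tx": 1.5,"ty": 0,"tz": -0.5,"turn": 0},{"tx": 1.5,"ty": 0,"tz": 0,"turn": 0},{"tx": 1.5,"ty": 0,"tz": 0,"turn": 0}])

```text
time_s: 26.9
tcp_pos: [0.4487, 0.1822, 0.0241]
orientation: [2.093, -2.342, -0.0]
wrist_force: [0.1, 0.5, 1.3]
width: 0.451
gripper_force: 50.0
```

```bash
cat > chk.py <<'E'
from h import *
import fit
fit.rect('balance',.05,.068)
p=fit.p
o=r.masks_of(p,'packer')
for n in ('packer','wedge'):
    for o in r.masks_of(p,n)[:1]:
        q=pts(p,o['pixels']); q=q[(q[:,2]>.003)&(q[:,2]<.025)]
        (ce,s,a)=cv2.minAreaRect((q[:,:2]*1000).astype(np.float32)); print(n,round(o['confidence'],2),np.round(ce,1),np.round(s,1),round(a,1),len(q),'y',np.percentile(q[:,1],[1,99]).round(3))
F=[]
for i in range(6): F.append(r.observe()['wrist_force'])
print(np.mean(F,0).round(2),r.observe()['tcp_pos'].round(4))
E
python3 chk.py
```

```text
balance 0.67 [487.4  56.4] [124.8 130.5] 83.4 2222 [0.4753 0.058 ]
wedge 0.69 [442.3 139.6] [64.1 39.9] 83.0 345 y [0.111 0.171]
[ 0.87 -0.27  2.03] [0.4487 0.182  0.0241]
```

apply_moves(moves=[{"tx": 1.2,"ty": 0,"tz": 0,"turn": 0},{"tx": 1.2,"ty": 0,"tz": 0,"turn": 0},{"tx": 1.2,"ty": 0,"tz": 0,"turn": 0}])

```text
time_s: 27.45
tcp_pos: [0.4483, 0.1786, 0.0241]
orientation: [2.093, -2.342, -0.0]
wrist_force: [0.3, 0.6, 0.6]
width: 0.449
gripper_force: 49.9
```

apply_moves(moves=[{"tx": 1.2,"ty": 0,"tz": 0,"turn": 0},{"tx": 1.2,"ty": 0,"tz": 0,"turn": 0},{"tx": 1.2,"ty": 0,"tz": 0,"turn": 0}])

```text
time_s: 27.75
tcp_pos: [0.4479, 0.1749, 0.0241]
orientation: [2.093, -2.342, -0.0]
wrist_force: [0.7, 0.1, 0.5]
width: 0.448
gripper_force: 49.8
```

apply_moves(moves=[{"tx": 1,"ty": 0,"tz": 0,"turn": 0},{"tx": 1,"ty": 0,"tz": 0,"turn": 0},{"tx": 1,"ty": 0,"tz": 0,"turn": 0}])

```text
time_s: 28.05
tcp_pos: [0.4476, 0.172, 0.0242]
orientation: [2.093, -2.342, -0.0]
wrist_force: [-0.3, 1.2, -0.4]
width: 0.45
gripper_force: 49.7
```

apply_moves(moves=[{"tx": 0.8,"ty": 0,"tz": 0,"turn": 0},{"tx": 0.8,"ty": 0,"tz": 0,"turn": 0},{"tx": 0,"ty": 0,"tz": 0,"turn": 0}])

```text
time_s: 28.35
tcp_pos: [0.4475, 0.1705, 0.0242]
orientation: [2.093, -2.342, -0.0]
wrist_force: [0.4, 0.4, 0.5]
width: 0.449
gripper_force: 49.7
```

apply_moves(moves=[{"tx": 0.8,"ty": 0,"tz": 0,"turn": 0},{"tx": 0.8,"ty": 0,"tz": 0,"turn": 0},{"tx": 0,"ty": 0,"tz": 0,"turn": 0}])

```text
time_s: 28.65
tcp_pos: [0.4474, 0.1689, 0.0243]
orientation: [2.094, -2.342, -0.0]
wrist_force: [1.5, -0.3, -0.1]
width: 0.447
gripper_force: 49.7
```

apply_moves(moves=[{"tx": 0.8,"ty": 0,"tz": 0,"turn": 0},{"tx": 0.8,"ty": 0,"tz": 0,"turn": 0},{"tx": 0,"ty": 0,"tz": 0,"turn": 0}])

```text
time_s: 28.95
tcp_pos: [0.4472, 0.1673, 0.0243]
orientation: [2.093, -2.342, -0.0]
wrist_force: [-0.5, 0.3, 0.0]
width: 0.45
gripper_force: 49.7
```

apply_moves(moves=[{"tx": 0.8,"ty": 0,"tz": 0,"turn": 0},{"tx": 0.8,"ty": 0,"tz": 0,"turn": 0},{"tx": 0,"ty": 0,"tz": 0,"turn": 0}])

```text
time_s: 29.25
tcp_pos: [0.447, 0.1657, 0.0243]
orientation: [2.093, -2.342, -0.0]
wrist_force: [0.1, -0.2, -0.6]
width: 0.448
gripper_force: 49.7
```

apply_moves(moves=[{"tx": 0.8,"ty": 0,"tz": 0,"turn": 0},{"tx": 0.8,"ty": 0,"tz": 0,"turn": 0},{"tx": 0,"ty": 0,"tz": 0,"turn": 0}])

```text
time_s: 29.55
tcp_pos: [0.4468, 0.1641, 0.0243]
orientation: [2.094, -2.342, -0.0]
wrist_force: [-0.2, -0.1, -0.4]
width: 0.449
gripper_force: 49.7
```

apply_moves(moves=[{"tx": 0.8,"ty": 0,"tz": 0,"turn": 0},{"tx": 0.8,"ty": 0,"tz": 0,"turn": 0},{"tx": 0,"ty": 0,"tz": 0,"turn": 0}])

```text
time_s: 29.85
tcp_pos: [0.4467, 0.1627, 0.0243]
orientation: [-2.093, 2.342, 0.0]
wrist_force: [0.1, 0.1, -1.0]
width: 0.45
gripper_force: 49.6
```

apply_moves(moves=[{"tx": 0.8,"ty": 0,"tz": 0,"turn": 0},{"tx": 0.8,"ty": 0,"tz": 0,"turn": 0},{"tx": 0,"ty": 0,"tz": 0,"turn": 0}])

```text
time_s: 30.15
tcp_pos: [0.4467, 0.1615, 0.0243]
orientation: [-2.093, 2.342, 0.0]
wrist_force: [0.3, 3.1, -4.0]
width: 0.447
gripper_force: 49.4
```

apply_moves(moves=[{"tx": 0.8,"ty": 0,"tz": 0,"turn": 0},{"tx": 0.8,"ty": 0,"tz": 0,"turn": 0},{"tx": 0,"ty": 0,"tz": 0,"turn": 0}])

```text
time_s: 30.45
tcp_pos: [0.4467, 0.1604, 0.0243]
orientation: [-2.092, 2.341, 0.001]
wrist_force: [-0.1, 5.9, -5.5]
width: 0.452
gripper_force: 49.3
```

Push force is up to 5.9 N, but the tool is also holding the wedge up (−5.5 N in z). I'll relax z so the wedge seats on the packer.

apply_moves(moves=[{"tx": 0,"ty": 0,"tz": 0.4,"turn": 0},{"tx": 0,"ty": 0,"tz": 0.4,"turn": 0},{"tx": 0,"ty": 0,"tz": 0,"turn": 0},{"tx": 0,"ty": 0,"tz": 0,"turn": 0}])

```text
time_s: 30.85
tcp_pos: [0.4468, 0.1604, 0.0241]
orientation: [-2.092, 2.341, 0.001]
wrist_force: [-0.8, 6.0, 1.4]
width: 0.451
gripper_force: 49.9
```

```bash
python3 chk.py
```

```text
balance 0.78 [487.7  56.9] [125.3 130.7] 83.1 2233 [0.4752 0.0581]
wedge 0.73 [632.1 294.8] [ 6.7 19. ] 45.5 21 y [0.29  0.303]
[-1.47  4.94  2.26] [0.4467 0.1604 0.0241]
```

apply_moves(moves=[{"tx": 0,"ty": 0,"tz": 0,"turn": 0},{"tx": 0,"ty": 0,"tz": 0,"turn": 0}], squeeze=20)

```text
time_s: 31.3
tcp_pos: [0.4468, 0.1604, 0.0241]
orientation: [-2.092, 2.341, 0.001]
wrist_force: [-1.0, 4.9, 1.4]
width: 0.45
gripper_force: 49.9
```

apply_moves(moves=[{"tx": 0,"ty": 0,"tz": 0,"turn": 0},{"tx": 0,"ty": 0,"tz": 0,"turn": 0},{"tx": 0,"ty": 0,"tz": 0,"turn": 0},{"tx": 0,"ty": 0,"tz": 0,"turn": 0},{"tx": 0,"ty": 0,"tz": 0,"turn": 0}], fingers=-0.15)

```text
time_s: 31.8
tcp_pos: [0.4463, 0.1592, 0.0234]
orientation: [2.093, -2.342, 0.0]
wrist_force: [0.2, -0.7, 0.1]
width: 0.577
gripper_force: 0.0
```

```bash
python3 - <<'E'
from h import *
import fit
fit.rect('balance',.05,.068)
for c in ('top','scene'):
    p=r.capture(c)
    for n in ('packer','wedge'):
        for o in r.masks_of(p,n)[:2]:
            q=pts(p,o['pixels']); q=q[(q[:,2]>.003)&(q[:,2]<.028)&(q[:,1]<.28)]
            if len(q)<20: continue
            (ce,s,a)=cv2.minAreaRect((q[:,:2]*1000).astype(np.float32)); print(c,n,round(o['confidence'],2),np.round(ce,1),np.round(s,1),round(a,1),len(q),'y',np.percentile(q[:,1],[1,99]).round(3),'z',np.percentile(q[:,2],[5,50,95]).round(3))
E
python3 plan.py "[(446,160,120,173.6),(449,110,120,173.6),(449,110,80,173.6)]" 30
```

```text
balance 0.95 [487.7  56.5] [125.1 130.6] 83.5 2231 [0.4752 0.0579]
top wedge 0.51 [430.7 115.6] [56.6 21.3] 82.9 155 y [0.089 0.144] z [0.009 0.014 0.019]
32.2 [446.3 159.5  23.5] 173.6 F [-0.36  0.66 -0.23] w 0.577 tilt [ 0. -0. -1.] [-0.112 -0.994  0.   ]
# 4 [446. 160. 120.] 173.6
# 6 [449. 110. 120.] 173.6
# 8 [449. 110.  80.] 173.6
[{"tx": -0.1, "ty": 0.1, "tz": -24.1, "turn": -0.0}, {"tx": -0.1, "ty": 0.1, "tz": -24.1, "turn": -0.0}, {"tx": -0.1, "ty": 0.1, "tz": -24.2, "turn": -0.0}, {"tx": -0.2, "ty": 0.1, "tz": -24.1, "turn": -0.0}, {"tx": 24.7, "ty": -4.3, "tz": -0.0, "turn": -0.0}, {"tx": 24.7, "ty": -4.3, "tz": -0.0, "turn": -0.0}, {"tx": -0.0, "ty": 0.0, "tz": 20.0, "turn": -0.0}, {"tx": -0.0, "ty": 0.0, "tz": 20.0, "turn": -0.0}]
```

apply_moves(moves=[{"tx": 0,"ty": 0,"tz": -12,"turn": 0},{"tx": 0,"ty": 0,"tz": -28,"turn": 0},{"tx": 0,"ty": 0,"tz": -28,"turn": 0},{"tx": 0,"ty": 0,"tz": -30,"turn": 0},{"tx": -20,"ty": 0,"tz": -20,"turn": 0},{"tx": 0,"ty": 0,"tz": 0,"turn": 0}])

```text
time_s: 32.8
tcp_pos: [0.4506, 0.1816, 0.1447]
orientation: [-2.09, 2.336, -0.002]
wrist_force: [0.1, -0.0, 0.4]
width: 0.573
gripper_force: 0.0
```

```bash
python3 - <<'E'
from h import *
import fit
fit.rect('balance',.05,.068)
for c in ('top','scene'):
    p=r.capture(c)
    for n in ('packer','wedge'):
        for o in r.masks_of(p,n)[:2]:
            q=pts(p,o['pixels']); q=q[(q[:,2]>.003)&(q[:,2]<.028)&(q[:,1]<.28)&(q[:,1]>.1)]
            if len(q)<20: continue
            (ce,s,a)=cv2.minAreaRect((q[:,:2]*1000).astype(np.float32)); print(c,n,round(o['confidence'],2),np.round(ce,1),np.round(s,1),round(a,1),len(q),'y',np.percentile(q[:,1],[1,99]).round(3),'z',np.percentile(q[:,2],[5,50,95]).round(3))
E
python3 plan.py "[(449,110,140,173.6),(449,110,82,173.6)]" 30
```

```text
balance 0.78 [487.6  56.6] [125.3 130.7] 83.4 2239 [0.4749 0.058 ]
top wedge 0.95 [443.2 141. ] [85.1 40.4] 83.1 511 y [0.101 0.184] z [0.013 0.018 0.022]
scene wedge 0.71 [450.2 183.2] [35.2 40.8] 87.8 145 y [0.166 0.201] z [0.016 0.019 0.021]
33.2 [448.2 178.8 140.8] 173.6 F [-0.39 -0.37 -0.57] w 0.573 tilt [-0.001 -0.001 -1.   ] [-0.112 -0.994  0.001]
# 3 [449. 110. 140.] 173.6
# 5 [449. 110.  82.] 173.6
[{"tx": 22.8, "ty": -2.8, "tz": 0.3, "turn": -0.0}, {"tx": 22.7, "ty": -2.9, "tz": 0.2, "turn": -0.0}, {"tx": 22.8, "ty": -2.8, "tz": 0.3, "turn": -0.001}, {"tx": -0.0, "ty": -0.0, "tz": 29.0, "turn": 0.0}, {"tx": -0.0, "ty": -0.0, "tz": 29.0, "turn": 0.0}]
```

apply_moves(moves=[{"tx": 22.8,"ty": -2.8,"tz": 0,"turn": 0},{"tx": 22.8,"ty": -2.8,"tz": 0,"turn": 0},{"tx": 22.8,"ty": -2.8,"tz": 0,"turn": 0},{"tx": 0,"ty": 0,"tz": 0,"turn": 0},{"tx": 0,"ty": 0,"tz": 0,"turn": 0},{"tx": 0,"ty": 0,"tz": 28,"turn": 0},{"tx": 0,"ty": 0,"tz": 28,"turn": 0},{"tx": 0,"ty": 0,"tz": 0,"turn": 0},{"tx": 0,"ty": 0,"tz": 0,"turn": 0},{"tx": 0,"ty": 0,"tz": 0,"turn": 0}], fingers=1)

```text
time_s: 34.2
tcp_pos: [0.4503, 0.1112, 0.0869]
orientation: [-2.093, 2.34, -0.001]
wrist_force: [0.1, 0.3, -0.1]
width: -0.002
gripper_force: 0.0
```

apply_moves(moves=[{"tx": 0,"ty": 0,"tz": 2,"turn": 0},{"tx": 0,"ty": 0,"tz": 2,"turn": 0},{"tx": 0,"ty": 0,"tz": 0,"turn": 0},{"tx": 0,"ty": 0,"tz": 0,"turn": 0}])

```text
time_s: 34.6
tcp_pos: [0.4493, 0.1104, 0.0816]
orientation: [-2.094, 2.342, -0.0]
wrist_force: [-0.5, -0.1, 0.2]
width: -0.001
gripper_force: 0.0
```

Contact should come near z = 0.074, so small steps from here.

apply_moves(moves=[{"tx": 0,"ty": 0,"tz": 2,"turn": 0},{"tx": 0,"ty": 0,"tz": 2,"turn": 0},{"tx": 0,"ty": 0,"tz": 1,"turn": 0},{"tx": 0,"ty": 0,"tz": 1,"turn": 0},{"tx": 0,"ty": 0,"tz": 0,"turn": 0}])

```text
time_s: 35.1
tcp_pos: [0.4492, 0.1104, 0.0753]
orientation: [2.093, -2.342, -0.0]
wrist_force: [-0.1, -0.0, 1.2]
width: -0.002
gripper_force: 0.0
```

apply_moves(moves=[{"tx": 0,"ty": 0,"tz": 0.5,"turn": 0},{"tx": 0,"ty": 0,"tz": 0.5,"turn": 0},{"tx": 0,"ty": 0,"tz": 0,"turn": 0},{"tx": 0,"ty": 0,"tz": 0,"turn": 0}])

```text
time_s: 35.5
tcp_pos: [0.4493, 0.1104, 0.0745]
orientation: [-2.094, 2.342, -0.0]
wrist_force: [0.9, -0.6, 0.2]
width: 0.002
gripper_force: 0.0
```

apply_moves(moves=[{"tx": 0,"ty": 0,"tz": 0.5,"turn": 0},{"tx": 0,"ty": 0,"tz": 0.5,"turn": 0},{"tx": 0,"ty": 0,"tz": 0,"turn": 0}])

```text
time_s: 35.8
tcp_pos: [0.4494, 0.1105, 0.0741]
orientation: [-2.094, 2.342, -0.0]
wrist_force: [-2.1, 0.4, 5.3]
width: -0.001
gripper_force: 2.8
```

apply_moves(moves=[{"tx": 0,"ty": 0,"tz": 0.4,"turn": 0},{"tx": 0,"ty": 0,"tz": 0,"turn": 0},{"tx": 0,"ty": 0,"tz": 0,"turn": 0}])

```text
time_s: 36.1
tcp_pos: [0.4494, 0.1105, 0.074]
orientation: [-2.094, 2.341, -0.001]
wrist_force: [-3.3, 0.6, 9.4]
width: 0.003
gripper_force: 4.4
```

It holds at 9.4 N without giving. Hold briefly, then retreat straight up.

apply_moves(moves=[{"tx": 0,"ty": 0,"tz": 0,"turn": 0},{"tx": 0,"ty": 0,"tz": 0,"turn": 0},{"tx": 0,"ty": 0,"tz": 0,"turn": 0}])

```text
time_s: 36.4
tcp_pos: [0.4494, 0.1105, 0.0741]
orientation: [-2.094, 2.342, -0.001]
wrist_force: [-4.1, -0.6, 8.9]
width: 0.001
gripper_force: 4.4
```

apply_moves(moves=[{"tx": 0,"ty": 0,"tz": -3,"turn": 0},{"tx": 0,"ty": 0,"tz": -20,"turn": 0},{"tx": 0,"ty": 0,"tz": -35,"turn": 0},{"tx": -35,"ty": 0,"tz": -35,"turn": 0},{"tx": -35,"ty": 0,"tz": -20,"turn": 0},{"tx": 0,"ty": 0,"tz": 0,"turn": 0},{"tx": 0,"ty": 0,"tz": 0,"turn": 0},{"tx": 0,"ty": 0,"tz": 0,"turn": 0}])

```text
time_s: 37.2
tcp_pos: [0.4564, 0.1792, 0.1851]
orientation: [2.092, -2.341, -0.001]
wrist_force: [0.6, 0.3, -0.9]
width: 0.001
gripper_force: 0.0
```

```bash
python3 - <<'E'
from h import *
import fit
q=fit.rect('balance',.05,.067)
A=np.c_[q[:,:2],np.ones(len(q))]; print('slope',np.linalg.lstsq(A,q[:,2],rcond=None)[0].round(4))
fit.rect('wedge',.012,.024)
p=fit.p
for n in ['flat_box','forceps','timer','bottle_white','vial_blue','vial_green']:
    m=r.masks_of(p,n)
    if m: print(n,m[0]['extent'])
E
```

```text
balance 0.85 [487.5  56.5] [125.3 130.4] 83.6 2211 [0.4749 0.0577]
slope [-0.0009  0.0001  0.0605]
wedge 0.94 [443.5 142.8] [104.7  40.6] 82.8 620 [0.4429 0.1549]
flat_box [350.9, 181.6, 35.5, 23.7]
forceps [152.7, 249.2, 19.5, 18.4]
timer [210.2, 262.9, 34.9, 40.7]
bottle_white [151.7, 247.0, 21.5, 21.4]
```

```bash
python3 -c "
from bench import r
print(r.hand_in())"
```

```text
the job is handed in; nothing more can be done
None
```

I slid the packer under the seized foot and pushed the tapered shim in until it was snug at 5–6 N. With both let go, the corner held a 9 N press and the balance stayed level and in place. I handed the job in at about 37 s; no verdict came back, and I couldn't measure the foot loads or the shim's remaining load directly.

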